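# Let the draw bench back and lock it again

## Robot

A 6-joint arm with a two-finger parallel gripper is mounted at the origin on the work surface. World frame = base frame: x ahead of the robot, y to its left, z up, the work surface at z = 0. Lengths are in m, angles in degrees, forces in N, time in s.
With the tool pointing down it reaches from about 0.35 to 0.875 m from the base axis. Payload 4.2 kg.
Tool frame: the origin (TCP) lies at the very end of the fingers, on their centre line; the grasp point (between the pads) lies 19 mm behind it; y points along the fingers, z is the direction in which the jaws open and shut, and the axes are right-handed (so a half turn about y gives the same grasp; the last joint's range is limited). The gripper opens to 87 mm and grips with 3 to 60 N. Pads are 19 mm wide; open, the fingers measure 117 mm over their backs; the gripper's body (75 mm by 190 mm) begins 51 mm behind the grasp point.
Start: joints at [82.712, 22.042, 0.453, 0, -68.411, -14.817], TCP at [0.235, 0.579, 0.223] pointing down, gripper open.
Joint ranges: [-179.83, 179.83], [-69.29, 118.12], [-61.27, 80.66], [-181.25, 117.63], [-171.15, -9.14], [-177.46, 177.46]. Speed limits (degrees/s): [159.86, 159.86, 180, 180, 180, 180].

## Interface

Orientations are given as a 3x3 rotation matrix whose columns are the frame's x, y, z axes.
In Python, from station import r, eyes gives the robot as it stands.
- The arm moves only by the tool play_rows, never from a script. Its argument "deltas" is one flat list of numbers, 5 for each row, row after row: the closure in counts, from 0 (fully open) to 255 (shut), then the shift along the tool's x, y, z in mm, then the turn about the tool's y in rad. In form: [claw, tx, ty, tz, roll, claw, tx, ty, tz, roll, ...]. A call has exactly 10 rows; each row shifts and turns the commanded pose from where the row before left it, along the tool's axes as they then stand; what a row does not reach is not made up. A row lasts 1/10 s, in which the tool goes at most 50 mm and 8.59 degrees, less where a joint would pass 70% of its speed; a pose out of reach is approached as far as the arm can. A call is refused whole if a number of a shift passes 50 or a number of a turn 0.15, either way. A call with a gripper value outside its range is refused whole. The fingers move at their own pace and stop on an object; the grip force is fixed at half the most. Time passes only in rows, so rows that do not move let the fingers close, or fill a call up. It gives the time, the measured TCP pose, the force and the opening at its end, in the units of the state.
- r.sense(): the state, without advancing time (a new reading comes with each control period).
- eyes.capture(name): name is "side" or "top"; returns a dict with "img" (384x512x3 uint8, blue, green, red), "vfov" (degrees; the focal length in pixels is half the picture's height over the tangent of half this angle, whatever the lens; pixels are square), "cx", "cy" (the principal point, pixels), "R" (3x3) and "t" (3): a world point X has camera coordinates R X + t. Camera axes: x right, y down, z forward; pixel columns grow to the right and rows downward; lengths in m; the calibration is good to about 2 mm. A picture is of the moment at which its call begins. There is no depth.
- r.finish_job(): hands the job in, once; it reports no verdict.
The state is a dict: "time_s": time; "joints": joint angles; "joint_velocities": joint speeds; "effort": joint torques, N m; "tcp_pos": TCP position; "ee_rot": TCP orientation; "wrist_force": force on the tool from outside, world axes, zero at the start; "moment": the same for the moment, N m; "gripper_width": opening from 0.0 (shut) to 1.0 (fully open).
Only numpy, scipy, OpenCV 4.12 (cv2) and the standard library are available. Lean on these libraries where they do the work, as an engineer would, in place of code of your own. Each camera call takes 0.05 s, during which the arm holds its last target.

## Task

The little draw bench is still wound up. Swing its ratchet pawl up and over by its pin so that it stays clear of the teeth, turn the crank back until the carriage is fully home at the drawplate, then flip the pawl down again so that it sits in the teeth, and let go. Move the carriage only with the crank, not by pushing it, and leave the tools lying around where they are.

Things in the scene. Friction and masses are not known exactly. Their poses are not given: they have to be found in the camera images.
- drawbench: Fixed draw bench with rack and ratchet. Origin: underside centre of its wooden base, 180 (x) x 500 (y) x 30 mm high. x points away from the robot, give or take its yaw, y along the rack, z up. Steel drawplate at the -y end, 115 mm high. Axle along x at y=0, z=105 mm. Ratchet wheel, 88 mm over the teeth, at x -36 to -24 mm, the robot's side; the crank is on the far side
- crank (a joint): Crank angle, rad, positive about drawbench x (y towards z). 0 = fully back: end stop, carriage home, handle 40 degrees above the +y direction. Starts wound at 0.9 to 1.7, handle near the top or past it towards -y. Stays where left; takes about 2 to 3 N at the handle. With the pawl in the teeth it turns forward only (up to 1.8), not back
- crank_grip (a point): Middle of the crank's wooden handle, a round bar 16 mm thick and 56 mm long pointing along drawbench +x (away from the robot), 70 mm from the axle; moves with the crank. The steel crank arm begins 28 mm to its -x side
- crank_axle (a point): Point on the crank's axis, in the plane in which crank_grip moves; fixed to the drawbench.
- pawl (a joint): Ratchet pawl angle, rad, negative about drawbench x. 0 = seated in the teeth (up to 0.15 riding on a tooth); grows as the pin is lifted up and over towards +y. Clear of the teeth above 0.2. Below its balance point, about 1, it falls back into the teeth by its own weight; beyond it falls over to its stop at 1.75 and stays. Takes about 1 N at the pin
- pawl_pin (a point): On the pawl's lifting pin, 15 mm from its free end: round steel pin, 10 mm thick, sticking out towards the robot (drawbench -x) to x = -95 mm; pawl and ratchet begin at x = -36 mm. Moves with the pawl on a circle of 40 mm radius about pawl_pivot, 139 to 157 mm above the table. Reach it from the robot's side, tool tilted about 40 degrees, passing in front of the rails
- rail_mid (a point): Middle of the tool rail nearer the robot: a round steel bar 14 mm thick along drawbench y at z = 222 mm, x = -70 mm, straight above the pawl's pin, on posts at y = +-235 mm. A second such rail is parallel to it at x = -15 mm
- pawl_pivot (a point): Point on the axis of the pawl's stud, in the plane in which pawl_pin moves; fixed to the drawbench.
- carriage: Toothed steel rack with a tong head at its -y end, 300 mm long, sliding along y between the draw bench's cheeks, moved by the crank's pinion (35 mm per rad). At crank 0 the tongs are home at the drawplate. Origin: under the rack's middle; at home it lies at y = 0, when wound towards +y.
- pliers: Bystander: flat pliers with black grips, 145 mm long, 11 mm high. Origin on its underside.
- saw_frame: Bystander: piercing-saw frame lying flat, 240 x 105 mm, wooden handle. Origin on its underside.
- needle_file: Bystander: needle file, 150 mm long, wooden handle. Origin on its underside.
- bench_block: Bystander: square steel bench block 60 x 60 x 20 mm. Origin on its underside.
- flux_tin: Bystander: small round tin 48 mm wide, 32 mm high, standing on the draw bench's wooden base. Origin on its underside.
- ring_blank: Bystander: plain steel ring 25 mm wide, 11 mm high, lying on the wooden base. Origin on its underside.
- handpiece: Bystander: slim aluminium rotary handpiece lying down, 125 mm long, 22 mm thick. Origin on its underside.

How it is judged:
By the outcome, as a careful person would: the job done as asked, in the order asked, and still so for the second after the job is handed in, with the robot touching nothing.
It also fails if it takes over 72 s, if anything falls off the work surface, if the arm or the gripper's body presses on something with over 40 N, if the wrist force passes 120 N, or if a joint passes its speed limit or range.

## Working session

There is one attempt and no reset: what is moved stays moved. The work goes in short steps, Python scripts to look and compute and a tool call to move; the robot and the scene stay as the last step left them, time stands still between calls to the robot, and variables do not carry over. Pictures are saved under pics/ and viewed, and the job is handed in when it is done.

Besides the shell and the picture viewer there is one more tool, called as name(argument=value, ...) on one line, values as JSON. play_rows: Moves the arm, as the interface text tells. Its arguments: {"type":"object","properties":{"deltas":{"type":"array","items":{"type":"number"}}},"required":["deltas"]}

```bash
ls; mkdir -p pics; python3 - <<'E'
from station import r, eyes
import cv2, numpy as np
for n in ("side","top"):
    c=eyes.capture(n); cv2.imwrite(f"pics/{n}0.png",c["img"]); np.savez(f"{n}0.npz",**c)
    print(n,c["vfov"],c["cx"],c["cy"],c["R"],c["t"], -np.array(c["R"]).T@np.array(c["t"]))
s=r.sense();print(s)
E
```

```text
pics
side 45.30486533917741 264.5975953751643 188.37227078066488 [[-0.80352392 -0.59506031  0.01589159]
 [-0.44583964  0.58390951 -0.67843695]
 [ 0.39443165 -0.55222542 -0.73448674]] [0.49166956 0.30346228 0.95232152] [0.15473802 0.64127468 0.89753414]
top 43.29839164842088 260.8392300180903 186.07204228381954 [[-0.01699469 -0.99954877  0.02476762]
 [-0.98888396  0.01314344 -0.14810726]
 [ 0.1477149  -0.02700934 -0.98866112]] [0.04182458 0.56553741 1.11590973] [0.39512518 0.06451258 1.18598086]
{'time_s': 0.1, 'joints': array([ 8.27112113e+01,  2.20845995e+01,  3.87064588e-01, -2.37519178e-02,
       -6.84116668e+01, -1.48159724e+01]), 'joint_velocities': array([ 0.02712056, -0.13181695,  0.04803017,  0.14548045, -0.03414009,
       -0.01012005]), 'effort': array([-4.46827144e-04, -3.91687024e+01,  1.87935644e+01,  4.23189729e+00,
        1.34634748e-02, -7.49131436e-05]), 'tcp_pos': array([0.23498256, 0.57855744, 0.22158784]), 'ee_rot': array([[-9.26439855e-01, -6.24156498e-04, -3.76442300e-01],
       [ 3.76442800e-01, -1.84159209e-03, -9.26438032e-01],
       [-1.15010845e-04, -9.99998109e-01,  1.94108353e-03]]), 'wrist_force': array([0.19925301, 0.16704752, 0.4185145 ]), 'moment': array([ 0.00289888, -0.00305571, -0.03429769]), 'gripper_width': 0.9969815244315313}
```

View pics/side0.png

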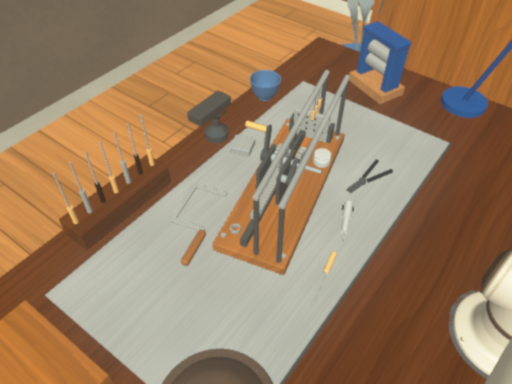

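View pics/top0.png

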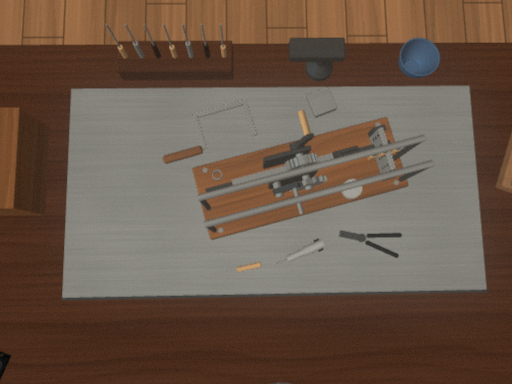

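```bash
python3 - <<'E'
import cv2
a=cv2.imread("pics/top0.png")[95:245,180:440]; cv2.imwrite("pics/tc.png",cv2.resize(a,None,fx=3,fy=3,interpolation=cv2.INTER_CUBIC))
a=cv2.imread("pics/side0.png")[60:280,200:360]; cv2.imwrite("pics/sc.png",cv2.resize(a[:145,:],None,fx=4,fy=4,interpolation=cv2.INTER_CUBIC))
cv2.imwrite("pics/sc2.png",cv2.resize(a[75:220],None,fx=4,fy=4,interpolation=cv2.INTER_CUBIC))
E
```

```text
(no output)
```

View pics/tc.png

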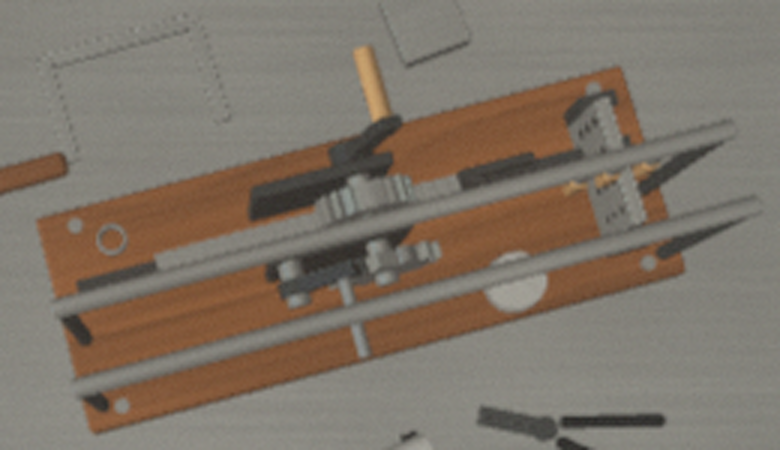

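View pics/sc.png

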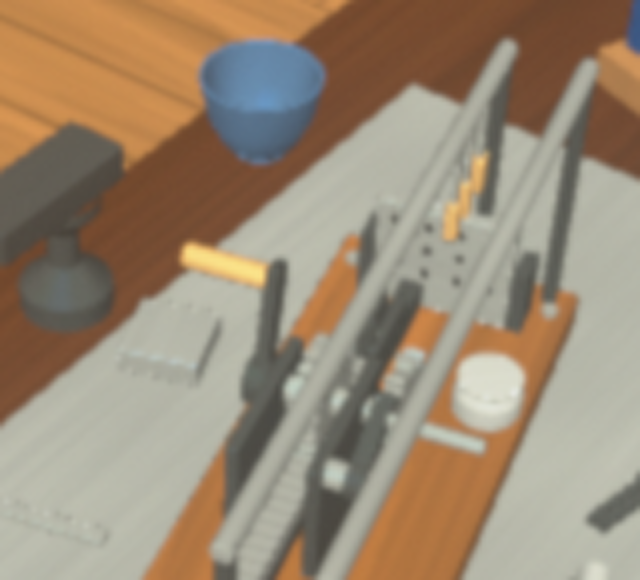

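View pics/sc2.png

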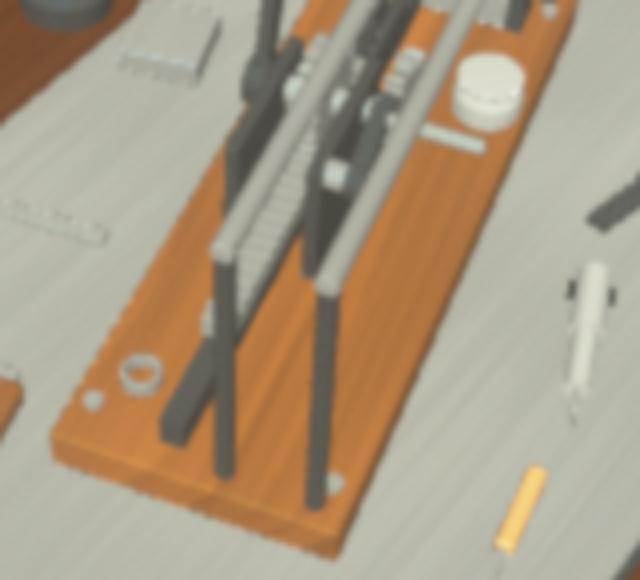

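```bash
cat > h.py <<'E'
import numpy as np
from scipy.optimize import least_squares
def cam(n):
    c=np.load(n+".npz"); f=192/np.tan(np.radians(float(c["vfov"]))/2)
    return c["R"],c["t"],f,float(c["cx"]),float(c["cy"])
def proj(c,X):
    R,t,f,cx,cy=c; p=R@np.asarray(X)+t; return np.array([cx+f*p[0]/p[2],cy+f*p[1]/p[2]])
def tri(obs):
    return least_squares(lambda X:np.concatenate([proj(c,X)-u for c,u in obs]),[.5,0,.1])
def T(p): return np.array([180,95])+np.array(p)/3+(-1/3)
def S(p): return np.array([200,60])+np.array(p)/4+(-.375)
def S2(p): return np.array([200,135])+np.array(p)/4+(-.375)
def W(p,b):
    x,y,a=p; return np.array([x+np.cos(a)*b[0]-np.sin(a)*b[1], y+np.sin(a)*b[0]+np.cos(a)*b[1], b[2]])
E
python3 - <<'E'
from h import *
ct,cs=cam("top0"),cam("side0")
obs=[(ct,T((38,220)),(.09,.25,.03)),(ct,T((620,67)),(.09,-.25,.03)),(ct,T((685,267)),(-.09,-.25,.03)),(ct,T((93,428)),(-.09,.25,.03)),
(cs,S2((52,437)),(.09,.25,.03)),(cs,S2((335,543)),(-.09,.25,.03)),(cs,S((577,297)),(-.09,-.25,.03)),(cs,S((352,236)),(.09,-.25,.03))]
r=least_squares(lambda p:np.concatenate([proj(c,W(p,b))-u for c,u,b in obs]),[.5,0,0.2])
p=r.x; print(p,np.degrees(p[2])); print(r.fun.reshape(-1,2).round(1))
np.save("pose.npy",p)
a=p[2]
def loc(X): 
    d=X[:2]-p[:2]; return np.array([np.cos(a)*d[0]+np.sin(a)*d[1],-np.sin(a)*d[0]+np.cos(a)*d[1],X[2]])
for nm,t,s in [("pinend",(362,353),(485,445)),("tip",(362,48),(185,253)),("handlebase",(385,118),(272,275))]:
    q=tri([(ct,T(t)),(cs,S(s))]); print(nm,q.x.round(4),loc(q.x).round(4),q.fun.round(1))
for nm,b in [("rail",( -.07,.235,.222)),("rail",( -.07,-.235,.222)),("rail2",( -.015,.235,.222)),("axle",(.08,0,.105))]:
    print(nm,W(p,b).round(3),((proj(ct,W(p,b))-[180,95])*3).round(),((proj(cs,W(p,b))-[200,60])*4).round())
E
```

```text
[ 0.59075095 -0.06277054  0.25038641] 14.346084660506627
[[-1.5 -0.7]
 [ 0.2 -1. ]
 [ 0.6  1.4]
 [-1.3  2.1]
 [-1.3 -0.8]
 [ 1.  -1.5]
 [ 0.9 -0.7]
 [-1.1 -1. ]]
pinend [ 0.4908 -0.0493  0.1428] [-0.0935  0.0378  0.1428] [ 0.3  0.7 -0.8 -0.2]
tip [ 0.7109 -0.0517  0.1735] [ 0.1192 -0.0191  0.1735] [-0. -0.  0.  0.]
handlebase [ 0.6577 -0.0673  0.1732] [ 0.0637 -0.021   0.1732] [ 0.2  0.4 -0.6 -0.1]
rail [0.465 0.148 0.222] [ 79. 387.] [329. 579.]
rail [ 0.581 -0.308  0.222] [748. 206.] [586.  71.]
rail2 [0.518 0.161 0.222] [ 59. 307.] [224. 546.]
axle [ 0.668 -0.043  0.105] [342. 128.] [230. 370.]
```

play_rows(deltas=[0, 0, -20, 0, 0, 0, 0, -35, 0, 0, 0, 0, -35, 0, 0, 0, 0, -35, 0, 0, 0, 0, -35, 0, 0, 0, -25, 0, 8, 0, 0, -42, 0, 13, 0, 0, -42, 0, 13, 0, 0, -42, 0, 13, 0, 0, -42, 0, 13, 0])

```text
time_s: 1.1
tcp_pos: [0.3922, 0.4495, 0.3821]
ee_rot: [[-0.927, -0.001, -0.376], [0.376, -0.001, -0.927], [0.0, -1.0, 0.001]]
wrist_force: [0.8, 1.0, -0.0]
gripper_width: 1.001
```

play_rows(deltas=[0, -42, 0, 13, 0, 0, -42, 0, 13, 0, 0, -42, 0, 13, 0, 0, -42, 0, 13, 0, 0, -42, 0, 13, 0, 0, -42, 0, 13, 0, 0, -42, 0, 13, 0, 0, -42, 0, 13, 0, 0, -42, 0, 13, 0, 0, -42, 0, 13, 0])

```text
time_s: 2.1
tcp_pos: [0.7326, 0.1711, 0.3819]
ee_rot: [[-0.927, -0.001, -0.376], [0.376, -0.0, -0.927], [0.001, -1.0, 0.001]]
wrist_force: [0.0, 1.0, -0.8]
gripper_width: 1.001
```

```bash
cat > st.py <<'E'
from station import r
import numpy as np
np.set_printoptions(suppress=True,precision=4)
s=r.sense(); p=np.load("pose.npy"); R=np.array(s["ee_rot"]); X=np.array(s["tcp_pos"]); a=p[2]
B=np.array([[np.cos(a),-np.sin(a),0],[np.sin(a),np.cos(a),0],[0,0,1]])
print("t",s["time_s"],"j",np.round(s["joints"],1),"tcp",X,"F",np.round(s["wrist_force"],1),"w",round(float(s["gripper_width"]),3))
L=B.T@(X-[p[0],p[1],0]); Rl=B.T@R
print("bench tcp",L*1000); print("bench R",Rl.round(3).tolist()); print("tilt",np.degrees(np.arccos(-R[2,1])))
E
python3 st.py
```

```text
t 2.1 j [ 25.4  34.3  42.6  -0.  -98.4  42.5] tcp [0.7326 0.1711 0.3819] F [ 0.   1.  -0.8] w 1.001
bench tcp [195.3779 191.3915 381.8552]
bench R [[-0.804, -0.001, -0.594], [0.594, 0.0, -0.804], [0.001, -1.0, 0.001]]
tilt 0.07058181741235883
```

play_rows(deltas=[0, -36, 0, 29, 0, 0, -36, 0, 29, 0, 0, -36, 0, 29, 0, 0, 0, 0, 0, -0.091, 0, 0, 0, 0, -0.091, 0, 0, 0, 0, -0.091, 0, 0, 0, 0, -0.091, 0, 0, 0, 0, -0.091, 0, 0, 0, 0, -0.091, 0, 0, 0, 0, -0.091])

```text
time_s: 3.1
tcp_pos: [0.7989, 0.0512, 0.3815]
ee_rot: [[-0.968, -0.002, 0.252], [-0.252, -0.0, -0.968], [0.002, -1.0, -0.0]]
wrist_force: [-1.1, 0.4, -0.4]
gripper_width: 0.996
```

```bash
python3 st.py
```

```text
t 3.1 j [  15.2   41.9   56.5   -0.  -104.7   89.4] tcp [0.7989 0.0512 0.3815] F [-1.1  0.4 -0.4] w 0.996
bench tcp [229.9466  58.8397 381.461 ]
bench R [[-1.0, -0.002, 0.005], [-0.005, 0.0, -1.0], [0.002, -1.0, -0.0]]
tilt 0.09971583687569027
```

play_rows(deltas=[0, -30, 0, 0, 0, 0, -30, 0, 0, 0, 0, -30, 0, 0, 0, 0, -30, 0, 0, 0, 0, -30, 0, 0, 0, 0, -30, 0, 0, 0, 0, -30, 0, 0, 0, 0, -30, 0, 0, 0, 0, 0, 0, 0, 0, 0, 0, 0, 0, 0])

```text
time_s: 4.1
tcp_pos: [0.9084, 0.099, 0.3208]
ee_rot: [[-0.963, 0.105, 0.247], [-0.249, 0.003, -0.969], [-0.103, -0.994, 0.023]]
wrist_force: [0.9, 0.4, -0.2]
gripper_width: 1.0
```

```bash
python3 st.py
```

```text
t 4.1 j [  16.8   58.1   80.7    1.6 -106.8   88.1] tcp [0.9084 0.099  0.3208] F [ 0.9  0.4 -0.2] w 1.0
bench tcp [347.8684  77.9932 320.8365]
bench R [[-0.995, 0.103, -0.0], [-0.002, -0.023, -1.0], [-0.103, -0.994, 0.023]]
tilt 6.034848965429792
```

```bash
python3 -c "
from station import r
print(r.sense()['joints'])"
```

```text
[  16.81451278   58.06617575   80.65628989    1.62100945 -106.75125498
   88.13143627]
```

play_rows(deltas=[0, -38, -32, 0, 0, 0, -38, -32, 0, 0, 0, -38, -32, 0, 0, 0, -38, -32, 0, 0, 0, -38, -32, 0, 0, 0, -38, -32, 0, 0, 0, -38, -32, 0, 0, 0, -38, -32, 0, 0, 0, -38, -32, 0, 0, 0, -38, -32, 0, 0])

```text
time_s: 5.1
tcp_pos: [0.8809, 0.1449, 0.5084]
ee_rot: [[-0.891, 0.388, 0.235], [-0.244, 0.026, -0.969], [-0.382, -0.921, 0.072]]
wrist_force: [0.6, 1.2, -0.6]
gripper_width: 0.997
```

```bash
python3 st.py
```

```text
t 5.1 j [  22.    47.4   80.6    7.1 -101.3   85.2] tcp [0.8809 0.1449 0.5084] F [ 0.6  1.2 -0.6] w 0.997
bench tcp [332.5569 129.3371 508.3776]
bench R [[-0.924, 0.382, -0.012], [-0.016, -0.071, -0.997], [-0.382, -0.921, 0.072]]
tilt 22.890352740800942
```

play_rows(deltas=[0, -38, -32, 0, 0, 0, -38, -32, 0, 0, 0, -38, -32, 0, 0, 0, -38, -32, 0, 0, 0, -38, -32, 0, 0, 0, -38, -32, 0, 0, 0, 20, 0, 0, 0, 0, 40, 0, 0, 0, 0, 40, 0, 0, 0, 0, 40, 0, 0, 0])

```text
time_s: 6.1
tcp_pos: [0.7457, 0.1379, 0.5728]
ee_rot: [[-0.811, 0.54, 0.223], [-0.239, 0.042, -0.97], [-0.534, -0.84, 0.095]]
wrist_force: [0.7, -0.1, 1.8]
gripper_width: 1.006
```

```bash
python3 st.py
```

```text
t 6.1 j [ 27.4  17.5  30.8  12.8 -73.   76.7] tcp [0.7457 0.1379 0.5728] F [ 0.7 -0.1  1.8] w 1.006
bench tcp [199.8312 156.0498 572.8085]
bench R [[-0.845, 0.534, -0.025], [-0.03, -0.093, -0.995], [-0.534, -0.84, 0.095]]
tilt 32.8196443013181
```

```bash
cat > go.py <<'E'
import sys
exec(open("st.py").read())
def go(target,n=10):
    d=Rl.T@(np.array(target)-L*1000); print("tool delta",d.round(1),"per row",(d/n).round(2), "maxrow",np.linalg.norm(d/n).round(1))
if len(sys.argv)>3: go([float(v) for v in sys.argv[1:4]],int(sys.argv[4]))
E
python3 go.py -144 48 232 12
```

```text
t 6.1 j [ 27.4  17.5  30.8  12.8 -73.   76.7] tcp [0.7457 0.1379 0.5728] F [ 0.7 -0.1  1.8] w 1.006
bench tcp [199.8312 156.0498 572.8085]
bench R [[-0.845, 0.534, -0.025], [-0.03, -0.093, -0.995], [-0.534, -0.84, 0.095]]
tilt 32.8196443013181
tool delta [475.7 112.9  83.6] per row [39.64  9.41  6.97] maxrow 41.3
```

play_rows(deltas=[155, 40, 9, 7, 0, 155, 40, 9, 7, 0, 155, 40, 9, 7, 0, 155, 40, 9, 7, 0, 155, 40, 9, 7, 0, 155, 40, 9, 7, 0, 155, 40, 9, 7, 0, 155, 40, 9, 7, 0, 155, 40, 10, 7, 0, 155, 40, 10, 7, 0])

```text
time_s: 7.1
tcp_pos: [0.486, -0.0216, 0.2892]
ee_rot: [[-0.811, 0.541, 0.223], [-0.239, 0.042, -0.97], [-0.534, -0.84, 0.095]]
wrist_force: [-0.1, -0.5, -0.3]
gripper_width: 0.397
```

```bash
python3 go.py -144 48 232 2
```

```text
t 7.1 j [ 21.7 -10.8 -41.3  19.3 -29.2  68.5] tcp [ 0.486  -0.0216  0.2892] F [-0.1 -0.5 -0.3] w 0.397
bench tcp [-91.2487  65.8145 289.2168]
bench R [[-0.845, 0.534, -0.024], [-0.03, -0.093, -0.995], [-0.534, -0.84, 0.095]]
tilt 32.84992697241473
tool delta [75.7 21.5 13.6] per row [37.84 10.76  6.79] maxrow 39.9
```

```bash
cat > kin.py <<'E'
import numpy as np
from scipy.optimize import least_squares
from scipy.spatial.transform import Rotation as Ro
D=[([82.711,22.085,.387,-.024,-68.41,-14.816],[.23498,.57856,.22159]),
([25.4,34.3,42.6,0,-98.4,42.5],[.7326,.1711,.3819]),([15.2,41.9,56.5,0,-104.7,89.4],[.7989,.0512,.3815]),
([16.8145,58.066,80.656,1.621,-106.751,88.13],[.9084,.099,.3208]),([22,47.4,80.6,7.1,-101.3,85.2],[.8809,.1449,.5084]),
([27.4,17.5,30.8,12.8,-73,76.7],[.7457,.1379,.5728]),([21.7,-10.8,-41.3,19.3,-29.2,68.5],[.486,-.0216,.2892])]
sg4=1
def fk(q,P,sg=1):
    a,h,l1,e,l2,lt,off,off2=P; q=np.radians(q)
    x=a+l1*np.sin(q[1]); z=h+l1*np.cos(q[1])
    f=q[1]-q[2]   # forearm pitch below horizontal
    F=Ro.from_euler('y',f)   # maps x fwd -> down for positive
    M=Ro.from_euler('z',q[0])*F
    p=Ro.from_euler('z',q[0]).apply([x,0,z])+M.apply([l2,off,e])
    # tool dir: straight at j5=0
    M2=M*Ro.from_euler('x',sg*q[3])*Ro.from_euler('y',-q[4])
    return p+M2.apply([lt,off2,0]), M2.apply([1,0,0])
def fit(sg):
    return least_squares(lambda P:np.concatenate([fk(q,P,sg)[0]-X for q,X in D]),[0,.3,.4,0,.4,.3,-.16,0])
if __name__=="__main__":
    for sg in (1,-1):
        f=fit(sg);print(sg,f.cost,f.x.round(4),abs(f.fun).max())
        for q,X in D[-2:]: print(fk(q,f.x,sg)[1])
E
python3 kin.py
```

```text
1 0.0052334586410622145 [ 0.0957  0.184   0.4607 -0.0864  0.3937  0.1668 -0.4793  0.29  ] 0.04500928916148361
[ 0.34557207  0.41776712 -0.84026816]
[ 0.42208253  0.34151024 -0.83977205]
-1 4.889440621205849e-07 [ 4.000e-04  1.618e-01  5.640e-01 -2.000e-04  4.218e-01  3.065e-01
 -1.400e-03 -1.583e-01] 0.00045925483223049207
[ 0.54057518  0.04156799 -0.84026816]
[ 0.54132189  0.04187495 -0.83977205]
```

```bash
cat > ik.py <<'E'
from kin import *
P=fit(-1).x; p=np.load("pose.npy"); from h import W
def ik(b,tilt,az,q0=[21.7,-10.8,-41.3,19.3,-29.2]):
    X=W(p,np.array(b)/1000); a=p[2]+np.radians(az); t=np.radians(tilt)
    d=np.array([np.sin(t)*np.cos(a),np.sin(t)*np.sin(a),-np.cos(t)])
    f=lambda q:np.concatenate([(fk(list(q)+[0],P,-1)[0]-X)*10,fk(list(q)+[0],P,-1)[1]-d])
    s=least_squares(f,q0); return s.x.round(1),s.cost
if __name__=="__main__":
    for b in [(-144,48,232),(-112,43,182),(-80,37,131),(-80,70,150),(-80,105,131),(90,0,150)]:
        for t,az in [(32.8,-9.9),(22,-9.9)]: print(b,t,*ik(b,t,az))
E
python3 ik.py
```

```text
(-144, 48, 232) 32.8 [ 18.3 -12.7 -52.3  22.6 -19.8] 4.802491446345477e-28
(-144, 48, 232) 22 [ 18.   -8.2 -40.1   8.4 -36.9] 6.653626607050706e-23
(-112, 43, 182) 32.8 [  2.9  -3.9 -61.8  61.2   1.1] 1.0152037079301464e-05
(-112, 43, 182) 22 [ 16.6  -0.8 -42.4   9.9 -27.3] 1.0491922869503454e-24
(-80, 37, 131) 32.8 [ 12.2   5.6 -52.2  19.2  -1.1] 0.002560573384663448
(-80, 37, 131) 22 [ 15.1   7.  -44.3  13.3 -17.5] 5.858792834950481e-17
(-80, 70, 150) 32.8 [ 10.6   2.1 -58.2  49.9  -0.7] 0.003061866747066845
(-80, 70, 150) 22 [ 20.    4.1 -45.3  16.9 -20.2] 1.1954783639236076e-20
(-80, 105, 131) 32.8 [ 13.4   3.5 -59.6  55.8  -1. ] 0.00837940022274839
(-80, 105, 131) 22 [ 23.5   4.8 -51.5  29.3 -14.5] 2.3862261257889545e-16
(90, 0, 150) 32.8 [  8.6  18.4 -36.   35.7  -3.7] 2.548054760976831e-06
(90, 0, 150) 22 [ 11.3  21.3 -17.5   5.2 -29.5] 2.445841066875529e-21
```

```bash
python3 - <<'E'
from ik import *
for t in (22,25,28):
  for az in (-10,-5,0,5,10):
    print(t,az,[ (list(map(float,ik(b,t,az)[0])),round(ik(b,t,az)[1],5)) for b in [(-84,37,134),(-84,105,150)]])
E
```

```text
22 -10 [([15.2, 6.4, -44.4, 13.2, -18.0], np.float64(0.0)), ([24.9, 2.7, -48.8, 23.5, -19.3], np.float64(0.0))]
22 -5 [([14.2, 6.7, -41.3, 5.2, -20.2], np.float64(0.0)), ([24.4, 2.8, -46.5, 16.4, -20.1], np.float64(0.0))]
22 0 [([12.7, 7.0, -38.3, -1.6, -22.7], np.float64(0.0)), ([23.5, 3.1, -43.8, 9.3, -21.6], np.float64(0.0))]
22 5 [([10.9, 7.5, -35.5, -7.4, -25.4], np.float64(0.0)), ([22.1, 3.4, -41.0, 2.6, -23.6], np.float64(0.0))]
22 10 [([9.1, 8.0, -33.0, -12.1, -28.2], np.float64(0.0)), ([20.4, 3.9, -38.3, -3.4, -25.9], np.float64(0.0))]
25 -10 [([14.3, 5.5, -49.6, 22.5, -11.1], np.float64(0.0)), ([22.2, 1.7, -54.8, 38.0, -12.1], np.float64(0.0))]
25 -5 [([14.2, 5.9, -44.5, 8.1, -14.8], np.float64(0.0)), ([23.4, 1.8, -51.6, 26.0, -13.5], np.float64(0.0))]
25 0 [([12.6, 6.3, -40.1, -2.3, -18.5], np.float64(0.0)), ([23.4, 2.1, -47.7, 14.0, -15.9], np.float64(0.0))]
25 5 [([10.4, 6.9, -36.5, -10.0, -22.2], np.float64(0.0)), ([22.2, 2.6, -43.6, 3.7, -18.9], np.float64(0.0))]
25 10 [([8.1, 7.5, -33.4, -15.8, -25.8], np.float64(0.0)), ([20.2, 3.1, -39.9, -4.7, -22.1], np.float64(0.0))]
28 -10 [([7.9, 4.8, -56.9, 46.5, -1.5], np.float64(0.00013)), ([4.7, 1.0, -61.7, 82.9, -0.1], np.float64(8e-05))]
28 -5 [([13.8, 5.2, -49.1, 15.0, -8.0], np.float64(0.0)), ([9.9, 1.0, -61.1, 66.6, -0.2], np.float64(0.0))]
28 0 [([12.5, 5.8, -41.8, -3.5, -14.4], np.float64(0.0)), ([21.9, 1.3, -53.3, 25.1, -8.4], np.float64(0.0))]
28 5 [([9.7, 6.4, -37.1, -13.8, -19.4], np.float64(0.0)), ([22.2, 1.8, -46.5, 5.7, -13.7], np.float64(0.0))]
28 10 [([6.7, 7.1, -33.5, -20.5, -23.9], np.float64(0.0)), ([19.9, 2.5, -41.2, -6.6, -18.5], np.float64(0.0))]
```

```bash
cat > sim.py <<'E'
import numpy as np
from scipy.optimize import least_squares
from scipy.spatial.transform import Rotation as Ro
import kin
P=kin.fit(-1).x
lo=np.array([-179.83,-69.29,-61.27,-181.25,-171.15,-177.46]);hi=np.array([179.83,118.12,80.66,117.63,-9.14,177.46])
def FK(q):
    pos,_=kin.fk(q,P,-1); a=np.radians(q)
    M=Ro.from_euler('z',a[0])*Ro.from_euler('y',a[1]-a[2])*Ro.from_euler('x',-a[3])*Ro.from_euler('y',-a[4])*Ro.from_euler('x',C6*a[5]+K6)
    # link axes: x=tool dir -> tool y ; choose tool x = link y
    Rm=M.as_matrix(); return pos,np.column_stack([Rm[:,1],Rm[:,0],-Rm[:,2]])
C6,K6=-1,0
def row(q,Tp,TR,d,roll,w):
    gp=Tp+TR@(np.array(d)/1000); gR=TR@Ro.from_euler('y',roll).as_matrix()
    def f(x):
        p,R=FK(x); return np.concatenate([w*(p-gp),Ro.from_matrix(gR@R.T).as_rotvec()])
    s=least_squares(f,np.clip(q,lo+1e-6,hi-1e-6),bounds=(lo,hi),x_scale=20.)
    return s.x,*FK(s.x)
def run(q,rows,w):
    T=FK(q)
    for r in rows:
        q,p,R=row(q,T[0],T[1],r[:3],r[3],w); T=(p,R)
    return q,T
if __name__=="__main__":
    np.set_printoptions(suppress=True,precision=3)
    for C6,K6 in [(-1,0),(1,0)]:
        print(C6,FK([82.711,22.085,.387,-.024,-68.41,-14.816])[1].round(3).tolist(),FK([27.4,17.5,30.8,12.8,-73,76.7])[1].round(3).tolist())
    C6=1
    import sys
    q0=[15.2,41.9,56.5,0,-104.6,89.4]
    for sgn in (1,):
      for w in (1,2,3,5,10):
        q,T=run(q0,[(-30,0,0,0)]*8,w); print(w,q.round(1),T[0],T[1][:,1])
        q,T=run(q,[(-38,-32,0,0)]*10,w); print("   ",q.round(1),T[0],T[1][:,1])
E
python3 sim.py
```

```text
-1 [[-0.926, -0.001, -0.376], [0.376, -0.002, -0.926], [-0.0, -1.0, 0.002]] [[-0.811, 0.541, 0.223], [-0.239, 0.042, -0.97], [-0.534, -0.84, 0.095]]
1 [[-0.991, -0.001, 0.131], [-0.131, -0.002, -0.991], [0.001, -1.0, 0.002]] [[0.626, 0.541, -0.563], [0.648, 0.042, 0.761], [0.435, -0.84, -0.324]]
1 [ 14.9  12.8   9.5  -0.  -86.7  89.1] [ 0.569 -0.014  0.381] [-0.  0. -1.]
    [  13.   -13.2   31.6    0.  -134.7   87.2] [ 0.203 -0.117  0.701] [ 0. -0. -1.]
2 [ 14.9  12.8   9.5  -0.  -86.7  89.1] [ 0.569 -0.014  0.381] [-0.  0. -1.]
    [  13.   -13.2   31.6    0.  -134.7   87.2] [ 0.203 -0.117  0.701] [-0. -0. -1.]
3 [ 14.9  12.8   9.5  -0.  -86.7  89.1] [ 0.569 -0.014  0.381] [-0.  0. -1.]
    [  13.   -13.2   31.6   -0.  -134.7   87.2] [ 0.203 -0.117  0.701] [-0.  0. -1.]
5 [ 14.9  12.8   9.5  -0.  -86.7  89.1] [ 0.569 -0.014  0.381] [-0.  0. -1.]
    [  13.   -13.2   31.6    0.  -134.7   87.2] [ 0.203 -0.117  0.701] [ 0. -0. -1.]
10 [ 14.9  12.8   9.5  -0.  -86.7  89.1] [ 0.569 -0.014  0.381] [-0.  0. -1.]
    [  13.   -13.2   31.6    0.  -134.7   87.2] [ 0.203 -0.117  0.701] [ 0. -0. -1.]
```

C6=-1 matches the frames exactly; rerun the calibration with it.

```bash
sed -i 's/^    C6=1$/    C6=-1/' sim.py; python3 sim.py | tail -10; echo real: 16.8 58.1 80.7 1.6 -106.8 88.1 tcp .9084 .099 .3208 y .105 .003 -.994; echo real2 22 47.4 80.6 7.1 -101.3 85.2  .8809 .1449 .5084 y .388 .026 -.921
```

```text
1 [  16.7   58.7   80.7    0.7 -109.6   88.1] [0.895 0.099 0.308] [ 0.043  0.002 -0.999]
    [  20.9   50.9   80.7    3.  -110.6   85. ] [0.855 0.14  0.432] [ 0.166  0.012 -0.986]
2 [  17.    57.8   80.7    2.2 -104.7   88.3] [0.918 0.101 0.328] [ 0.147  0.006 -0.989]
    [ 22.9  45.5  80.7   9.6 -95.3  85.3] [0.894 0.151 0.559] [ 0.516  0.038 -0.856]
3 [ 17.2  57.   80.7   3.8 -99.2  88.5] [0.944 0.104 0.351] [ 0.257  0.01  -0.966]
    [ 24.6  42.2  80.7  15.6 -81.   84.7] [0.918 0.161 0.677] [ 0.761  0.056 -0.647]
5 [ 17.5  56.2  80.7   6.1 -91.3  88.6] [0.979 0.107 0.385] [ 0.405  0.017 -0.914]
    [ 26.1  40.2  80.7  22.3 -65.6  82.9] [0.929 0.173 0.798] [ 0.926  0.069 -0.372]
10 [ 17.6  55.8  80.7   8.  -84.3  88.4] [1.009 0.111 0.415] [ 0.522  0.021 -0.852]
    [ 26.7  39.4  79.7  27.4 -54.9  80.4] [0.93  0.18  0.869] [ 0.98   0.072 -0.183]
real: 16.8 58.1 80.7 1.6 -106.8 88.1 tcp .9084 .099 .3208 y .105 .003 -.994
real2 22 47.4 80.6 7.1 -101.3 85.2 .8809 .1449 .5084 y .388 .026 -.921
```

```bash
cat > s1.py <<'E'
from sim import *
p=np.load("pose.npy");a=p[2];B=np.array([[np.cos(a),-np.sin(a),0],[np.sin(a),np.cos(a),0],[0,0,1]])
def show(n,q,T):
    d=B.T@T[1][:,1]; print(n,q.round(1),"b",(1000*(B.T@(T[0]-[p[0],p[1],0]))).round(0),"tilt %.1f az %.1f zz %.3f"%(np.degrees(np.arccos(-d[2])),np.degrees(np.arctan2(d[1],d[0])),T[1][2,2]))
def wrow(q,T,db,roll=0,w=1.6):  # bench-frame delta
    d=T[1].T@(B@np.array(db)); q,pp,R=row(q,T[0],T[1],d,roll,w); return q,(pp,R),d
E
cat > s2.py <<'E'
from s1 import *
q0=[21.7,-10.8,-41.3,19.3,-29.2,68.5]
for db in [(-40,0,0),(-30,0,-30),(-30,30,0),(-30,-30,0),(-25,30,-30),(-25,-30,-30),(0,0,-40),(0,40,0)]:
    q=q0;T=FK(q)
    for i in range(12):
        q,T,_=wrow(q,T,db)
        if i%4==3: show(db,q,T)
E
python3 s2.py
```

```text
(-40, 0, 0) [ 31.2 -34.  -52.8  20.9 -43.1  61.6] b [-251.   65.  289.] tilt 32.9 az -9.9 zz 0.096
(-40, 0, 0) [ 19.7 -50.4 -49.8   7.9 -59.3  83.1] b [-393.   27.  288.] tilt 32.2 az -7.5 zz 0.075
(-40, 0, 0) [ 12.6 -69.3 -44.    3.2 -83.3  92.8] b [-550.   30.  290.] tilt 32.1 az -7.8 zz 0.077
(-30, 0, -30) [ 17.8 -16.4 -61.3  22.8 -15.   66.7] b [-205.   50.  188.] tilt 31.7 az -7.6 zz 0.074
(-30, 0, -30) [-11.2  -6.7 -54.1 -40.2 -17.3 152.7] b [-321.   24.   79.] tilt 31.0 az -3.7 zz 0.043
(-30, 0, -30) [-26.5  -6.1 -60.8 -51.  -18.9 177.5] b [-421.   58.   34.] tilt 27.1 az -7.4 zz 0.061
(-30, 30, 0) [ 62.1 -31.4 -56.7  35.8 -51.6  23. ] b [-211.  185.  289.] tilt 32.9 az -9.9 zz 0.096
(-30, 30, 0) [ 158.6  -46.   -52.1   14.4 -113.3  -51.9] b [-319.  313.  289.] tilt 32.6 az -10.6 zz 0.100
(-30, 30, 0) [150.1 -19.5 -46.   17.4 -91.5 -49.5] b [-439.  433.  289.] tilt 32.6 az -10.6 zz 0.100
(-30, -30, 0) [ -5.4 -14.5 -33.7  -8.6 -38.6 115.2] b [-211.  -55.  289.] tilt 32.9 az -9.9 zz 0.096
(-30, -30, 0) [-42.7  -6.3 -20.2 -28.7 -55.9 159.4] b [-331. -175.  289.] tilt 32.9 az -9.9
[... 602 characters left out ...]
t 30.6 az -11.1 zz 0.091
(-25, -30, -30) [-47.   26.  -22.4 -36.3 -29.9 177.5] b [-331. -287.   11.] tilt 23.8 az -14.4 zz 0.074
(0, 0, -40) [ 15.7  -0.5 -52.7  26.7  -9.1  64. ] b [-92.  54. 170.] tilt 29.9 az -6.9 zz 0.065
(0, 0, -40) [  5.8  17.4 -37.2 -31.2  -9.1 129.9] b [-91.  25.  37.] tilt 27.9 az 1.6 zz 0.000
(0, 0, -40) [ -5.4  35.7 -26.8 -68.6  -9.7 177.5] b [-75.  23. -99.] tilt 25.5 az 1.7 zz -0.003
(0, 40, 0) [ 47.1 -12.5 -48.4  39.5 -35.3  28.5] b [-91. 225. 289.] tilt 32.9 az -9.9 zz 0.096
(0, 40, 0) [ 67.2  -5.3 -43.7  43.8 -44.2   7.1] b [-91. 385. 289.] tilt 32.9 az -9.9 zz 0.096
(0, 40, 0) [ 79.4   6.3 -31.7  42.4 -51.1  -1.9] b [-91. 545. 289.] tilt 32.9 az -9.9 zz 0.096
```

```bash
cat > s3.py <<'E'
from s1 import *
q0=np.array([21.7,-10.8,-41.3,19.3,-29.2,68.5]);T0=FK(q0)
def move(q,T,wt,n):
    # world target
    for i in range(n):
        gp=T[0]+(wt-T[0])/(n-i); d=T[1].T@(gp-T[0])*1000; q,pp,R=row(q,T[0],T[1],d,0,1.6); T=(pp,R)
    return q,T
for az in (30,50,70,90,110):
  for z in (.4,.5):
    c=np.array([np.cos(np.radians(az)),np.sin(np.radians(az)),0])
    q,T=move(q0,T0,np.array([.5,-.02,.45]),3)
    q,T=move(q,T,c*.7+[0,0,z],12)
    for i in range(12):
        d=T[1].T@(c*40+[0,0,25]); q,pp,R=row(q,T[0],T[1],d,0,1.6);T=(pp,R)
        if i%4==3: show((az,z,i+1),q,T)
E
python3 s3.py
```

```text
(30, 0.4, 4) [ 47.7  30.4  37.   22.9 -72.8  54.7] b [271. 439. 500.] tilt 32.9 az -9.9 zz 0.096
(30, 0.4, 8) [ 45.8  50.2  80.7  22.1 -90.2  65.3] b [358. 458. 542.] tilt 36.8 az -7.4 zz 0.084
(30, 0.4, 12) [ 44.9  51.5  80.7  23.3 -82.   65.5] b [400. 461. 549.] tilt 43.3 az -4.3 zz 0.068
(30, 0.5, 4) [ 47.8  40.2  70.7  22.  -94.9  63.7] b [271. 439. 600.] tilt 32.9 az -9.9 zz 0.096
(30, 0.5, 8) [ 46.5  46.5  80.7  23.1 -91.7  66.3] b [326. 446. 601.] tilt 39.1 az -6.4 zz 0.080
(30, 0.5, 12) [ 45.4  48.4  80.7  24.2 -83.   66.3] b [374. 452. 602.] tilt 45.6 az -3.7 zz 0.066
(50, 0.4, 4) [ 69.7  36.4  45.2  29.7 -84.5  35.7] b [142. 708. 500.] tilt 32.9 az -9.9 zz 0.096
(50, 0.4, 8) [ 67.7  52.   79.2  30.8 -94.6  46.6] b [205. 739. 529.] tilt 37.1 az -4.6 zz 0.060
(50, 0.4, 12) [ 66.4  52.8  78.7  32.  -86.3  47. ] b [246. 751. 538.] tilt 42.9 az 0.9 zz 0.018
(50, 0.5, 4) [  69.9   46.8   79.3   31.  -104.4   47.6] b [133. 699. 588.] tilt 33.5 az -9.1 zz 0.090
(50, 0.5, 8) [ 68.3  48.1  78.9  32.  -95.8  48.1] b [181. 716. 588.] tilt 39.0 az -2.9 zz 0.049
(50, 0.5, 12) [ 66.8  49.
[... 1264 characters left out ...]
5.2] b [-286. 1041.  553.] tilt 41.6 az 13.0 zz -0.095
(110, 0.4, 4) [ 129.4   56.6   78.6   35.1 -124.4   -7. ] b [-623.  999.  457.] tilt 33.1 az -4.8 zz 0.055
(110, 0.4, 8) [ 128.3   56.1   77.8   37.4 -117.9   -4.9] b [-603. 1030.  469.] tilt 34.4 az 5.8 zz -0.030
(110, 0.4, 12) [ 127.2   55.7   77.1   39.5 -111.    -3.3] b [-586. 1063.  482.] tilt 36.8 az 15.9 zz -0.117
(110, 0.5, 4) [ 129.9   52.3   78.    37.6 -126.3   -4.1] b [-612.  964.  521.] tilt 33.7 az -1.9 zz 0.033
(110, 0.5, 8) [ 128.6   52.4   77.2   39.7 -119.3   -2.4] b [-593. 1001.  524.] tilt 35.5 az 8.0 zz -0.048
(110, 0.5, 12) [ 127.5   52.7   76.5   41.6 -112.    -1.1] b [-577. 1039.  530.] tilt 38.3 az 17.4 zz -0.132
```

```bash
cat > s4.py <<'E'
from s1 import *
from ik import ik
for t in (30,34,36):
  for az in (8,15): print(t,az,[ik(b,t,az) for b in [(-84,37,134),(-84,105,150)]])
q0=np.array([21.7,-10.8,-41.3,19.3,-29.2,68.5]);T0=FK(q0)
def move(q,T,bt,n):
    bt=np.array(bt,float)
    for i in range(n):
        L=1000*(B.T@(T[0]-[p[0],p[1],0])); q,T,_=wrow(q,T,(bt-L)/(n-i))
    return q,T
for y0 in (150,50,-50,-120):
  for x0 in (-110,-140):
    q,T=move(q0,T0,(x0,y0,270),5)
    for i in range(10):
        q,T,_=wrow(q,T,(0,0,-25))
        if i in(2,4,7,9): show((x0,y0,i+1),q,T)
E
python3 s4.py
```

```text
30 8 [(array([  6.9,   6.6, -34.7, -21.8, -21. ]), np.float64(1.3542875641328922e-23)), (array([ 20.9,   1.8, -44.3,  -3. , -13.9]), np.float64(5.092445116001291e-16))]
30 15 [(array([  2.7,   7.7, -30.4, -29. , -27.6]), np.float64(3.9288024270931945e-27)), (array([ 16.1,   3. , -37.1, -18.2, -21.5]), np.float64(2.196405088528415e-21))]
34 8 [(array([  4.1,   6.3, -33.8, -30.9, -19.9]), np.float64(2.1360433638572182e-23)), (array([ 20.7,   1.3, -46. ,  -6. ,  -8.7]), np.float64(2.261674293413906e-21))]
34 15 [(array([ -0.8,   7.7, -29.7, -37.5, -27.4]), np.float64(1.0412287658617384e-26)), (array([ 13.7,   2.6, -36.5, -26.4, -19.8]), np.float64(1.7747356615122914e-26))]
36 8 [(array([ -4.5,   6.1, -61.6,  56. ,  18.6]), np.float64(6.46176525394825e-22)), (array([ 20.4,   1.2, -46. ,  -9.7,  -6.9]), np.float64(1.2933983134960915e-27))]
36 15 [(array([ -2.8,   7.7, -29.2, -42.1, -27.9]), np.float64(2.601264159825868e-18)), (array([ 12. ,   2.6, -35.8, -31.6, -19.6]), np.float64(7.673416203950033e-26))]
(-110, 150, 3) [ 25.1  -8.5 -61.3  58.2 -12.7  24.8] b [-106.  149.  206.] tilt 32.2
[... 2509 characters left out ...]
   9.8 -28.9 -24.4 -21.1 136.5] b [-110. -120.  145.] tilt 32.9 az -9.9 zz 0.096
(-110, -120, 8) [-14.6  17.5 -28.3 -39.2 -16.3 154.4] b [-110. -120.   70.] tilt 32.9 az -9.9 zz 0.096
(-110, -120, 10) [-18.4  23.2 -26.5 -52.5 -15.4 171.1] b [-110. -120.   20.] tilt 32.9 az -9.9 zz 0.096
(-140, -120, 3) [-12.9   3.5 -28.8 -20.5 -27.5 133.1] b [-140. -120.  195.] tilt 32.9 az -9.9 zz 0.096
(-140, -120, 5) [-14.    7.9 -30.4 -26.9 -22.3 140.9] b [-140. -120.  145.] tilt 32.9 az -9.9 zz 0.096
(-140, -120, 8) [-17.8  15.9 -29.9 -42.3 -17.7 159.9] b [-140. -120.   70.] tilt 32.9 az -9.9 zz 0.096
(-140, -120, 10) [-22.   21.9 -28.2 -55.7 -17.  177.2] b [-140. -120.   20.] tilt 32.9 az -9.9 zz 0.096
```

```bash
cat > s5.py <<'E'
from s1 import *
q0=np.array([21.7,-10.8,-41.3,19.3,-29.2,68.5]);T0=FK(q0)
def move(q,T,bt,n):
    bt=np.array(bt,float)
    for i in range(n):
        L=1000*(B.T@(T[0]-[p[0],p[1],0])); q,T,_=wrow(q,T,(bt-L)/(n-i))
    return q,T
if __name__=="__main__":
  for x0,y0,dy in [(-140,50,0),(-140,50,8),(-140,50,15),(-150,30,10),(-150,70,0),(-150,70,-10)]:
    q,T=move(q0,T0,(x0,y0,270),5)
    for i in range(10):
        q,T,_=wrow(q,T,(0,dy,-20 if i<9 else -15))
    show((x0,y0,dy),q,T)
    q,T=move(q,T,(-125,37,150),4); show("pre",q,T)
    q,T=move(q,T,(-84,37,134),4); show("pin",q,T)
    q,T=move(q,T,(-84,70,150),4); show("top",q,T)
    q,T=move(q,T,(-84,90,150),4); show("far",q,T)
E
python3 s5.py
```

```text
(-140, 50, 0) [ 11.5   0.4 -51.2   2.   -9.1  92.1] b [-146.   25.  131.] tilt 29.2 az -3.5 zz 0.039
pre [ 13.8  -0.5 -50.1   7.5 -11.3  84.7] b [-125.   37.  150.] tilt 29.2 az -3.5 zz 0.039
pin [ 13.5   5.2 -46.7   6.9  -9.1  85.4] b [-84.  36. 135.] tilt 29.0 az -3.1 zz 0.036
top [ 17.9   2.2 -50.5  18.4  -9.1  70.3] b [-84.  69. 151.] tilt 28.8 az -2.4 zz 0.031
far [ 20.2   1.5 -52.   22.6  -9.1  64. ] b [-84.  89. 153.] tilt 28.2 az -1.5 zz 0.024
(-140, 50, 8) [ 22.   -5.1 -61.3  39.8  -9.1  45.2] b [-133.  108.  157.] tilt 27.4 az -5.1 zz 0.048
pre [ 14.3  -0.3 -50.   10.2 -13.2  81.6] b [-125.   37.  150.] tilt 27.4 az -5.1 zz 0.048
pin [ 14.    5.3 -48.1  13.3  -9.5  78.6] b [-84.  37. 134.] tilt 27.4 az -5.1 zz 0.048
top [ 18.    2.3 -51.8  24.6  -9.7  63.9] b [-84.  70. 150.] tilt 27.4 az -5.1 zz 0.048
far [ 19.8   1.6 -53.8  30.9  -9.1  56. ] b [-84.  90. 152.] tilt 27.1 az -4.8 zz 0.045
(-140, 50, 15) [ 29.6  -3.6 -61.3  53.  -11.7  25.2] b [-107.  178.  162.] tilt 26.8 az -5.8 zz 0.051
pre [ 14.4  -0.2 -49.9  11.  -13.9  80.6] b [-125.   37.  150.] tilt 26.8 az -5.8 zz 0
[... 938 characters left out ...]
.7  10.9  -9.1  81.2] b [-84.  36. 135.] tilt 28.2 az -4.2 zz 0.043
top [ 17.9   2.2 -51.5  22.5  -9.1  66.1] b [-84.  70. 151.] tilt 28.0 az -3.9 zz 0.040
far [ 20.1   1.5 -53.   27.1  -9.1  59.5] b [-84.  89. 152.] tilt 27.6 az -3.3 zz 0.035
(-150, 70, -10) [ -4.    8.6 -40.1 -30.2 -11.4 137.1] b [-152.  -41.   90.] tilt 31.9 az -7.5 zz 0.074
pre [ 13.1  -1.2 -50.9   7.4  -9.1  85.4] b [-125.   33.  155.] tilt 31.2 az -3.6 zz 0.043
pin [ 12.8   5.1 -45.    0.1  -9.1  92.9] b [-84.  34. 136.] tilt 30.7 az -1.6 zz 0.027
top [ 17.7   2.  -48.8  11.   -9.1  78. ] b [-84.  68. 152.] tilt 30.2 az -0.1 zz 0.016
far [ 20.2   1.4 -50.2  14.4  -9.1  72.3] b [-84.  88. 153.] tilt 29.6 az 1.3 zz 0.005
```

```bash
python3 - <<'E'
from s1 import *
q=np.array([21.7,-10.8,-41.3,19.3,-29.2,68.5]);T=FK(q)
for db in [(-12,-7,-4)]*5+[(0,10,-20)]*10:
    q,T,d=wrow(q,T,db); print(d.round(1),q.round(0),end=" "); show("",q,T)
E
```

```text
[12.5 -2.4  6.9] [ 21. -12. -42.  18. -29.  70.]  [ 20.7 -11.7 -42.2  18.4 -28.9  70.1] b [-103.   58.  285.] tilt 32.9 az -9.9 zz 0.096
[12.5 -2.4  6.9] [ 20. -13. -43.  17. -29.  72.]  [ 19.7 -12.6 -43.1  17.4 -28.7  71.9] b [-115.   51.  281.] tilt 32.9 az -9.9 zz 0.096
[12.5 -2.4  6.9] [ 19. -13. -44.  16. -28.  74.]  [ 18.6 -13.5 -43.9  16.2 -28.5  73.9] b [-127.   44.  277.] tilt 32.9 az -9.9 zz 0.096
[12.5 -2.4  6.9] [ 17. -14. -45.  15. -28.  76.]  [ 17.4 -14.3 -44.6  14.9 -28.3  76. ] b [-139.   37.  273.] tilt 32.9 az -9.9 zz 0.096
[12.5 -2.4  6.9] [ 16. -15. -45.  13. -28.  78.]  [ 16.1 -15.1 -45.1  13.4 -28.2  78.4] b [-151.   30.  269.] tilt 32.9 az -9.9 zz 0.096
[ 10.4  15.9 -11.9] [ 18. -15. -49.  18. -24.  73.]  [ 17.7 -14.5 -49.3  17.8 -24.   72.5] b [-151.   40.  249.] tilt 32.9 az -9.9 zz 0.096
[ 10.4  15.9 -11.9] [ 19. -14. -54.  24. -19.  65.]  [ 18.7 -13.6 -53.8  23.9 -19.3  65.4] b [-151.   50.  229.] tilt 32.9 az -9.9 zz 0.096
[ 10.4  15.9 -11.9] [ 18. -12. -59.  33. -14.  56.]  [ 18.1 -12.3 -58.8  33.3 -13.5  56. ] b [-151.   60.  209.] tilt 32.9 az -9.9 zz 0
[... 284 characters left out ...]

[ 10.1  16.3 -11.6] [ 18.  -9. -61.  38.  -9.  51.]  [ 18.   -8.8 -61.3  37.9  -9.1  51. ] b [-146.   77.  180.] tilt 30.8 az -7.4 zz 0.071
[  9.9  16.5 -11.4] [ 19.  -8. -61.  37.  -9.  51.]  [ 18.9  -8.1 -61.3  37.   -9.1  50.9] b [-145.   83.  174.] tilt 29.9 az -6.4 zz 0.062
[  9.6  16.8 -11.2] [ 20.  -7. -61.  36.  -9.  51.]  [ 19.9  -7.3 -61.3  36.1  -9.1  50.8] b [-145.   89.  167.] tilt 29.1 az -5.5 zz 0.054
[  9.4  17.  -11.1] [ 21.  -6. -61.  35.  -9.  51.]  [ 21.   -6.5 -61.3  35.3  -9.1  50.7] b [-145.   95.  160.] tilt 28.2 az -4.6 zz 0.046
[  9.1  17.2 -10.9] [ 22.  -6. -61.  35.  -9.  50.]  [ 22.   -5.7 -61.3  34.5  -9.1  50.4] b [-144.  102.  153.] tilt 27.3 az -3.7 zz 0.038
```

play_rows(deltas=[155, 12.5, -2.4, 6.9, 0, 155, 12.5, -2.4, 6.9, 0, 155, 12.5, -2.4, 6.9, 0, 155, 12.5, -2.4, 6.9, 0, 155, 12.5, -2.4, 6.9, 0, 155, 10.4, 16, -12, 0, 155, 10.4, 16, -12, 0, 155, 10.4, 16, -12, 0, 155, 10.4, 16, -12, 0, 155, 10.4, 16, -12, 0])

```text
time_s: 8.1
tcp_pos: [0.4336, -0.0287, 0.1878]
ee_rot: [[-0.822, 0.52, 0.234], [-0.24, 0.055, -0.969], [-0.517, -0.852, 0.079]]
wrist_force: [0.5, -0.3, 1.0]
gripper_width: 0.394
```

```bash
python3 st.py
```

```text
t 8.1 j [ 17.2  -9.3 -61.   38.7  -9.3  50.9] tcp [ 0.4336 -0.0287  0.1878] F [ 0.5 -0.3  1. ] w 0.394
bench tcp [-143.7708   71.9697  187.7979]
bench R [[-0.856, 0.518, -0.014], [-0.029, -0.075, -0.997], [-0.517, -0.852, 0.079]]
tilt 31.53280859257705
```

As simulated. Continue the reorientation.

play_rows(deltas=[155, 10, 16, -11.5, 0, 155, 10, 16.5, -11.5, 0, 155, 9.6, 17, -11, 0, 155, 9.4, 17, -11, 0, 155, 9, 17, -11, 0, 155, 0, 0, 0, 0, 155, 0, 0, 0, 0, 155, 0, 0, 0, 0, 155, 0, 0, 0, 0, 155, 0, 0, 0, 0])

```text
time_s: 9.1
tcp_pos: [0.425, 0.0023, 0.1508]
ee_rot: [[-0.858, 0.445, 0.257], [-0.244, 0.087, -0.966], [-0.452, -0.891, 0.034]]
wrist_force: [-0.3, -0.5, -0.3]
gripper_width: 0.396
```

```bash
python3 st.py; python3 - <<'E'
from station import eyes
import cv2,numpy as np
for n in ("side","top"):
    c=eyes.capture(n); cv2.imwrite(f"pics/{n}1.png",c["img"]); np.savez(f"{n}1.npz",**c)
a=cv2.imread("pics/side1.png")[60:230,200:400]; b=cv2.imread("pics/top1.png")[90:250,200:400]
cv2.imwrite("pics/sc1.png",cv2.resize(a,None,fx=4,fy=3.5*8/7,interpolation=cv2.INTER_CUBIC)[:600]); cv2.imwrite("pics/tc1.png",cv2.resize(b,None,fx=3.7,fy=3.7,interpolation=cv2.INTER_CUBIC))
E
```

```text
t 9.1 j [ 22.4  -5.4 -61.2  33.9  -9.2  50.6] tcp [0.425  0.0023 0.1508] F [-0.3 -0.5 -0.3] w 0.396
bench tcp [-144.4179  104.1099  150.8075]
bench R [[-0.892, 0.453, 0.01], [-0.024, -0.026, -0.999], [-0.452, -0.891, 0.034]]
tilt 26.955671927809544
```

View pics/sc1.png

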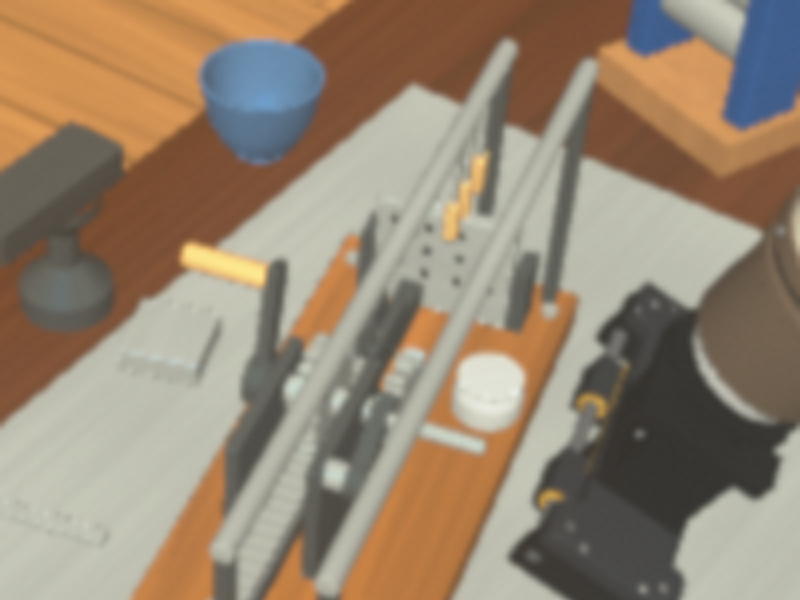

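View pics/tc1.png

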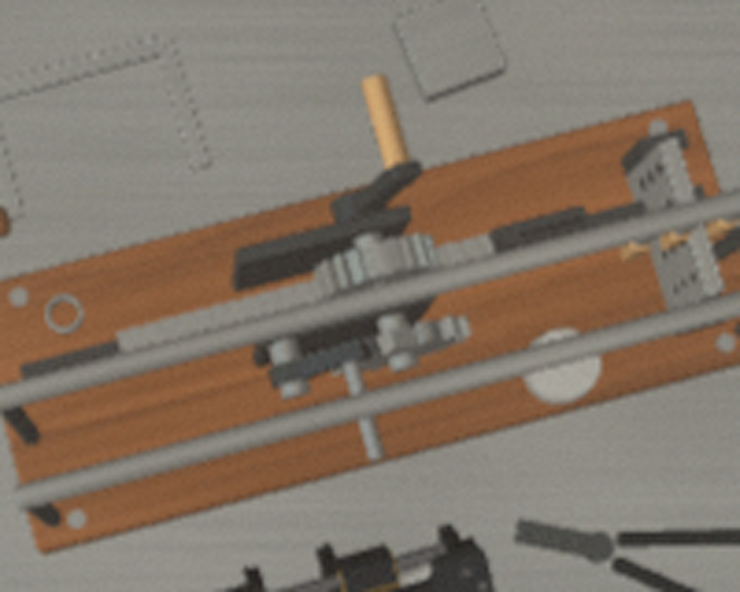

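play_rows(deltas=[155, -3.7, 2.8, 16.5, 0, 155, -3.7, 2.8, 16.5, 0, 155, -3.7, 2.8, 16.5, 0, 155, -3.7, 2.8, 16.5, 0, 155, 0, 0, 0, 0, 155, -5.2, 6, 0, 0, 155, -5.2, 6, 0, 0, 155, -5.2, 6, 0, 0, 155, 0, 0, 0, 0, 155, 0, 0, 0, 0])

```text
time_s: 10.2
tcp_pos: [0.4809, -0.051, 0.1401]
ee_rot: [[-0.858, 0.443, 0.258], [-0.245, 0.087, -0.966], [-0.451, -0.892, 0.034]]
wrist_force: [0.7, -0.0, 0.3]
gripper_width: 0.391
```

```bash
cat > cap.py <<'E'
import sys
from station import eyes
import cv2,numpy as np
k=sys.argv[1]
for n in ("side","top"):
    c=eyes.capture(n); cv2.imwrite(f"pics/{n}{k}.png",c["img"]); np.savez(f"{n}{k}.npz",**c)
a=cv2.imread(f"pics/side{k}.png")[110:210,230:350]; b=cv2.imread(f"pics/top{k}.png")[120:240,240:360]
cv2.imwrite(f"pics/sc{k}.png",cv2.resize(a,None,fx=5,fy=5,interpolation=cv2.INTER_CUBIC)); cv2.imwrite(f"pics/tc{k}.png",cv2.resize(b,None,fx=5,fy=5,interpolation=cv2.INTER_CUBIC))
E
python3 go.py -81 38 132 4; python3 cap.py 2
```

```text
t 10.2 j [ 14.    3.1 -46.5   5.6 -13.6  86.3] tcp [ 0.4809 -0.051   0.1401] F [ 0.7 -0.   0.3] w 0.391
bench tcp [-103.5475   38.6551  140.0792]
bench R [[-0.892, 0.451, 0.011], [-0.025, -0.025, -0.999], [-0.451, -0.892, 0.034]]
tilt 26.862155172082634
tool delta [-16.5  17.4   0.6] per row [-4.12  4.35  0.16] maxrow 6.0
```

View pics/sc2.png

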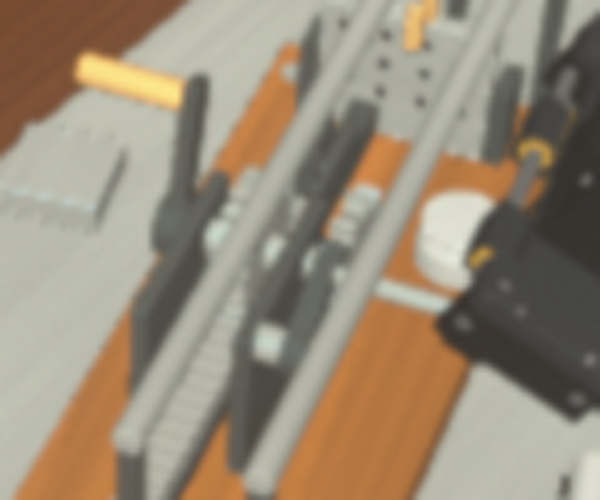

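View pics/tc2.png

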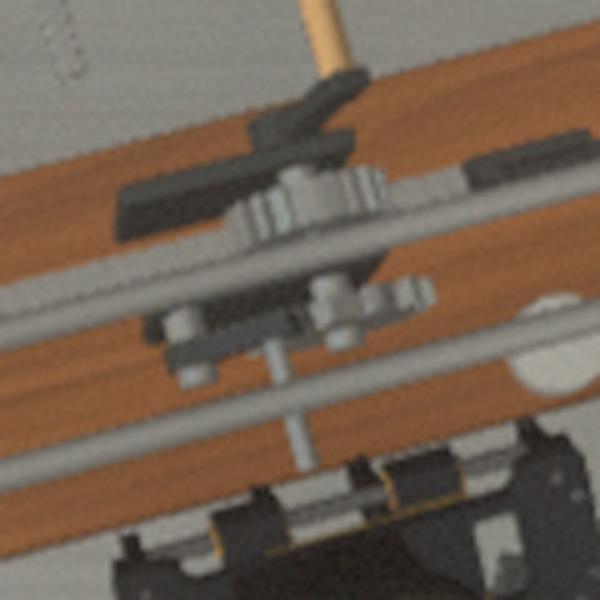

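```bash
python3 - <<'E'
from h import *
import numpy as np
from station import r
s=r.sense();R=s["ee_rot"];X=s["tcp_pos"];ct,cs=cam("top2"),cam("side2")
for b in (0,.019,.07,.09,.11): print(b,((proj(ct,X-R[:,1]*b)-[240,120])*5).round(),((proj(cs,X-R[:,1]*b)-[230,110])*5).round())
p=np.load("pose.npy")
for b in [(-.095,.038,.141),(-.095,.038,.144),(-.095,.038,.139),(-.095,.04,.141),(-.03,.0715,.117),(-.05,.0715,.117)]: print(b,((proj(ct,W(p,b))-[240,120])*5).round(),((proj(cs,W(p,b))-[230,110])*5).round())
E
```

```text
0 [307. 488.] [470. 314.]
0.019 [316. 505.] [492. 294.]
0.07 [341. 552.] [554. 237.]
0.09 [352. 571.] [579. 214.]
0.11 [363. 592.] [606. 189.]
(-0.095, 0.038, 0.141) [303. 469.] [453. 307.]
(-0.095, 0.038, 0.144) [304. 468.] [454. 303.]
(-0.095, 0.038, 0.139) [303. 469.] [453. 310.]
(-0.095, 0.04, 0.141) [299. 470.] [452. 310.]
(-0.03, 0.0715, 0.117) [186. 353.] [294. 351.]
(-0.05, 0.0715, 0.117) [198. 396.] [334. 364.]
```

play_rows(deltas=[155, -4.1, 4.4, 0.2, 0, 155, -4.1, 4.4, 0.2, 0, 155, -4.1, 4.4, 0.2, 0, 155, -4.1, 4.4, 0.2, 0, 155, 0, 0, 0, 0, 200, 0, 0, 0, 0, 200, 0, 0, 0, 0, 200, 0, 0, 0, 0, 200, 0, 0, 0, 0, 200, 0, 0, 0, 0])

```text
time_s: 11.3
tcp_pos: [0.5031, -0.0465, 0.1324]
ee_rot: [[-0.858, 0.445, 0.258], [-0.245, 0.087, -0.966], [-0.452, -0.891, 0.034]]
wrist_force: [-1.1, -0.3, 0.2]
gripper_width: 0.216
```

```bash
python3 st.py
```

```text
t 11.3 j [ 13.9   6.1 -44.8   5.8 -12.3  86.1] tcp [ 0.5031 -0.0465  0.1324] F [-1.1 -0.3  0.2] w 0.216
bench tcp [-80.835   37.4825 132.427 ]
bench R [[-0.892, 0.452, 0.01], [-0.024, -0.026, -0.999], [-0.452, -0.891, 0.034]]
tilt 26.9437309054209
```

play_rows(deltas=[200, -1.2, -2.2, -2.9, 0, 200, -1.2, -2.2, -2.9, 0, 200, -1, -1.9, -2.9, 0, 200, -1, -1.9, -2.9, 0, 200, -0.8, -1.5, -3.1, 0, 200, -0.8, -1.5, -3.1, 0, 200, -0.6, -1.2, -3.4, 0, 200, -0.6, -1.2, -3.4, 0, 200, -0.4, -0.7, -3.4, 0, 200, -0.4, -0.7, -3.4, 0])

```text
time_s: 12.3
tcp_pos: [0.4951, -0.015, 0.1481]
ee_rot: [[-0.858, 0.444, 0.258], [-0.245, 0.087, -0.966], [-0.451, -0.892, 0.034]]
wrist_force: [-0.3, 0.2, 0.2]
gripper_width: 0.218
```

```bash
python3 st.py; python3 cap.py 3
```

```text
t 12.3 j [ 18.5   3.1 -48.5  16.1 -12.1  72. ] tcp [ 0.4951 -0.015   0.1481] F [-0.3  0.2  0.2] w 0.218
bench tcp [-80.8137  69.9493 148.0545]
bench R [[-0.892, 0.452, 0.011], [-0.025, -0.025, -0.999], [-0.451, -0.892, 0.034]]
tilt 26.90234393611285
```

View pics/tc3.png

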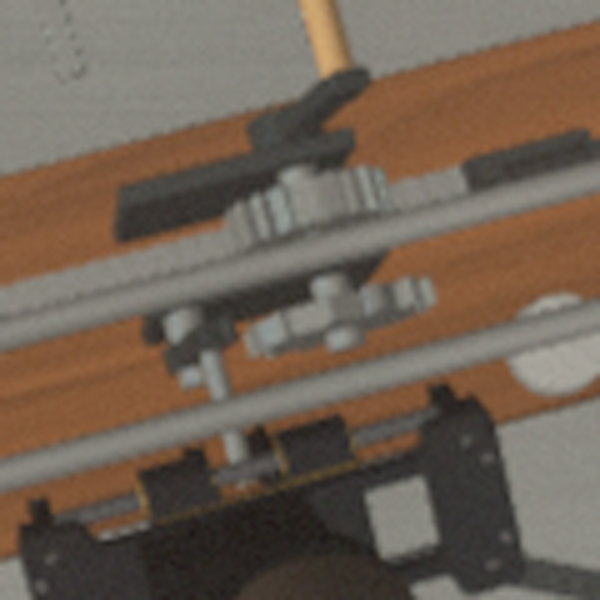

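View pics/sc3.png

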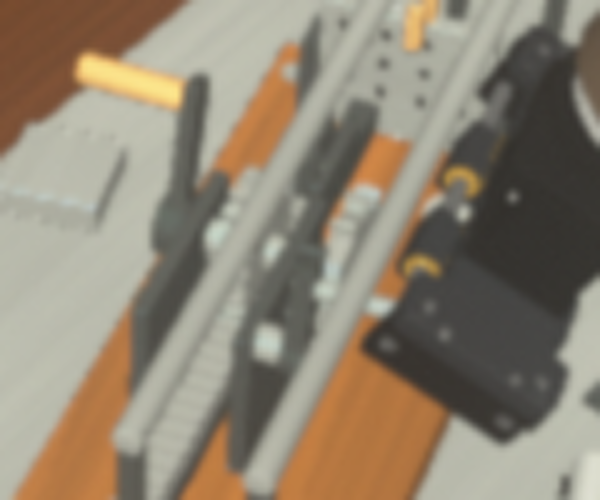

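play_rows(deltas=[200, -0.1, -0.2, -4, 0, 200, -0.1, -0.1, -4, 0, 200, 0, 0, -4, 0, 200, 0.3, 0.6, -4, 0, 200, 0.4, 0.8, -4, 0, 150, 0, 0, 0, 0, 150, 0, 0, 0, 0, 150, 0, 0, 0, 0, 150, 0, 0, 0, 0, 150, 0, 0, 0, 0])

```text
time_s: 13.4
tcp_pos: [0.4904, 0.0037, 0.1464]
ee_rot: [[-0.858, 0.445, 0.257], [-0.244, 0.087, -0.966], [-0.452, -0.891, 0.034]]
wrist_force: [-0.5, 0.0, 0.9]
gripper_width: 0.405
```

```bash
python3 st.py; python3 cap.py 4
```

```text
t 13.4 j [ 20.1   2.6 -52.5  26.3  -9.2  60.3] tcp [0.4904 0.0037 0.1464] F [-0.5  0.   0.9] w 0.405
bench tcp [-80.7688  89.3094 146.4286]
bench R [[-0.892, 0.452, 0.01], [-0.024, -0.026, -0.999], [-0.452, -0.891, 0.034]]
tilt 26.940681924988773
```

View pics/tc4.png

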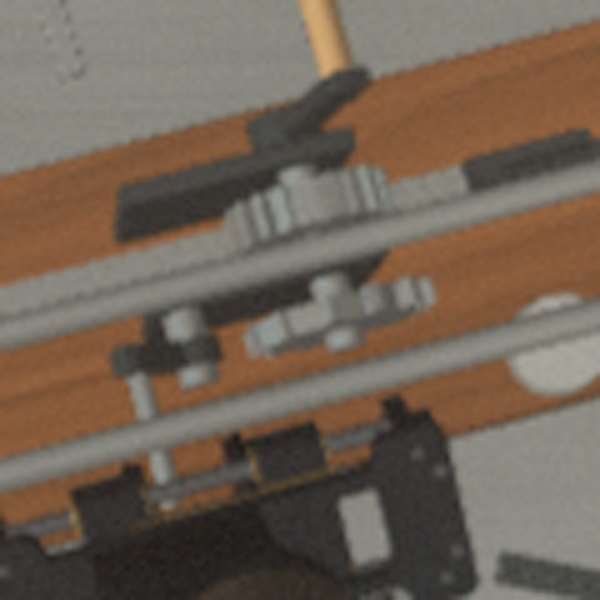

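View pics/sc4.png

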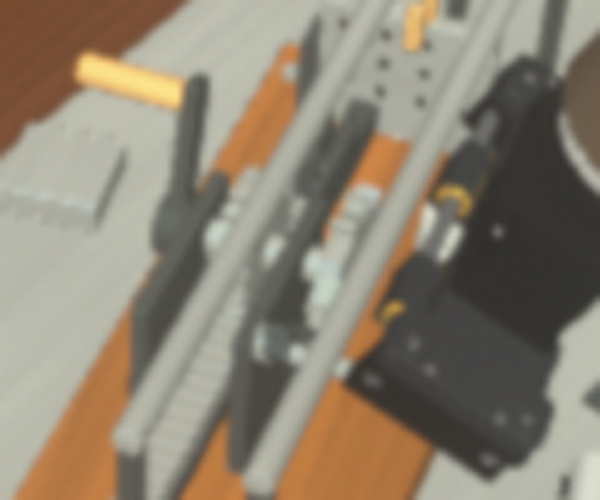

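```bash
cat > s6.py <<'E'
from s1 import *
from s5 import move
q=np.array([20.1,2.6,-52.5,26.3,-9.2,60.3]);T=FK(q);show(0,q,T)
for bt,n in [((-121,77,158),5),((-121,45,340),8),((52,-13,300),6),((52,-13,268),2),((106,-16,161),8),((106,62,140),10)]:
    q1=q;q,T=move(q,T,bt,n);show(bt,q,T);print("  maxstep",(abs(q-q1)/n).max().round(1))
E
python3 s6.py
```

```text
0 [ 20.1   2.6 -52.5  26.3  -9.2  60.3] b [-81.  89. 146.] tilt 26.9 az -3.2 zz 0.034
(-121, 77, 158) [ 20.2  -2.4 -52.7  17.7 -13.7  68.9] b [-121.   77.  158.] tilt 26.9 az -3.2 zz 0.034
  maxstep 1.7
(-121, 45, 340) [ 15.4 -11.8 -26.6   2.6 -48.5  88.8] b [-121.   45.  340.] tilt 26.9 az -3.2 zz 0.034
  maxstep 4.3
(52, -13, 300) [  8.1   9.6  -9.7  -2.  -43.9  98.5] b [ 52. -13. 300.] tilt 26.9 az -3.2 zz 0.034
  maxstep 3.6
(52, -13, 268) [  8.1  10.8 -12.7  -2.2 -39.5  98.7] b [ 52. -13. 268.] tilt 26.9 az -3.2 zz 0.034
  maxstep 2.2
(106, -16, 161) [  8.4  21.4 -14.4  -2.7 -27.4  99.2] b [106. -16. 161.] tilt 26.9 az -3.2 zz 0.034
  maxstep 1.5
(106, 62, 140) [ 16.7  20.6 -23.    7.5 -19.7  82.3] b [106.  62. 140.] tilt 26.9 az -3.2 zz 0.034
  maxstep 1.7
```

play_rows(deltas=[60, 0, 0, 0, 0, 60, 0, 0, 0, 0, 60, 0, 0, 0, 0, 60, 0, 0, 0, 0, 60, 6.1, -5.7, 1.5, 0, 60, 6.1, -5.7, 2.4, 0, 60, 6.1, -5.7, 2.4, 0, 60, 6.1, -5.7, 2.4, 0, 60, 6.1, -5.7, 2.4, 0, 60, 0, 0, 0, 0])

```text
time_s: 14.5
tcp_pos: [0.4535, -0.0173, 0.1589]
ee_rot: [[-0.858, 0.445, 0.257], [-0.244, 0.088, -0.966], [-0.453, -0.891, 0.033]]
wrist_force: [-1.1, 0.4, -0.1]
gripper_width: 0.762
```

```bash
python3 go.py -121 45 340 5;python3 cap.py 5
```

```text
t 14.5 j [ 20.4  -2.6 -52.9  18.1 -13.6  68.3] tcp [ 0.4535 -0.0173  0.1589] F [-1.1  0.4 -0.1] w 0.762
bench tcp [-121.694    78.0688  158.8583]
bench R [[-0.891, 0.453, 0.01], [-0.024, -0.025, -0.999], [-0.453, -0.891, 0.033]]
tilt 26.986832257703288
tool delta [ -81.8 -160.3   39.1] per row [-16.36 -32.05   7.82] maxrow 36.8
```

View pics/tc5.png

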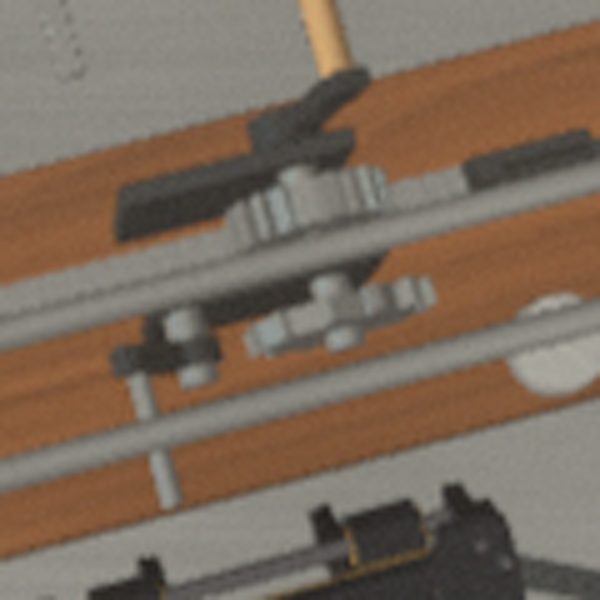

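play_rows(deltas=[179, -16.4, -32, 7.8, 0, 179, -16.4, -32, 7.8, 0, 179, -16.4, -32, 7.8, 0, 179, -16.4, -32, 7.8, 0, 179, -16.4, -32, 7.8, 0, 179, -27, 23, 11.7, 0, 179, -27, 23, 11.7, 0, 179, -27, 23, 11.7, 0, 179, -27, 23, 11.7, 0, 179, -27, 23, 11.7, 0])

```text
time_s: 15.6
tcp_pos: [0.6473, -0.0621, 0.2986]
ee_rot: [[-0.858, 0.444, 0.257], [-0.245, 0.087, -0.966], [-0.451, -0.892, 0.034]]
wrist_force: [-0.0, 0.6, 0.9]
gripper_width: 0.301
```

```bash
python3 go.py 52 -13 268 2; python3 go.py 106 -16 161 6
```

```text
t 15.6 j [  8.1  10.   -9.4  -2.  -43.8  98.4] tcp [ 0.6473 -0.0621  0.2986] F [-0.   0.6  0.9] w 0.301
bench tcp [ 54.9332 -13.4087 298.6449]
bench R [[-0.892, 0.451, 0.01], [-0.024, -0.026, -0.999], [-0.451, -0.892, 0.034]]
tilt 26.875344664823167
tool delta [16.4 26.  -1.5] per row [ 8.21 13.   -0.74] maxrow 15.4
t 15.6 j [  8.1  10.   -9.4  -2.  -43.8  98.4] tcp [ 0.6473 -0.0621  0.2986] F [-0.   0.6  0.9] w 0.301
bench tcp [ 54.9332 -13.4087 298.6449]
bench R [[-0.892, 0.451, 0.01], [-0.024, -0.026, -0.999], [-0.451, -0.892, 0.034]]
tilt 26.875344664823167
tool delta [ 16.5 145.9  -1.6] per row [ 2.76 24.32 -0.26] maxrow 24.5
```

play_rows(deltas=[125, 8.2, 13, 0.5, 0, 125, 8.3, 13, 0.5, 0, 125, 0, 20, 0.4, 0, 125, 0, 20, 0, 0, 125, 0, 20, 0, 0, 125, 0, 20, 0, 0, 125, 0, 20, 0, 0, 125, 0, 20, 0, 0, 125, 0, 0, 0, 0, 125, 0, 0, 0, 0])

```text
time_s: 16.6
tcp_pos: [0.6967, -0.0546, 0.1616]
ee_rot: [[-0.858, 0.443, 0.258], [-0.245, 0.087, -0.966], [-0.45, -0.892, 0.034]]
wrist_force: [-0.1, 0.1, 0.3]
gripper_width: 0.506
```

```bash
python3 go.py 106 -16 161 6; python3 - <<'E'
from station import eyes
import cv2,numpy as np
k=6
for n in ("side","top"):
    c=eyes.capture(n); cv2.imwrite(f"pics/{n}{k}.png",c["img"]); np.savez(f"{n}{k}.npz",**c)
a=cv2.imread(f"pics/side{k}.png")[60:180,210:350]; b=cv2.imread(f"pics/top{k}.png")[80:220,240:380]
m=np.hstack([cv2.resize(a,(400,343),interpolation=cv2.INTER_CUBIC),cv2.resize(b,(400,400),interpolation=cv2.INTER_CUBIC)[:343]])
cv2.imwrite(f"pics/c{k}.png",m)
E
```

```text
t 16.6 j [  8.1  21.3 -14.2  -2.9 -27.6  99.5] tcp [ 0.6967 -0.0546  0.1616] F [-0.1  0.1  0.3] w 0.506
bench tcp [104.6962 -18.3156 161.6192]
bench R [[-0.892, 0.451, 0.011], [-0.025, -0.026, -0.999], [-0.45, -0.892, 0.034]]
tilt 26.857095228611126
tool delta [-0.9  1.1 -2.3] per row [-0.16  0.18 -0.39] maxrow 0.5
```

View pics/c6.png

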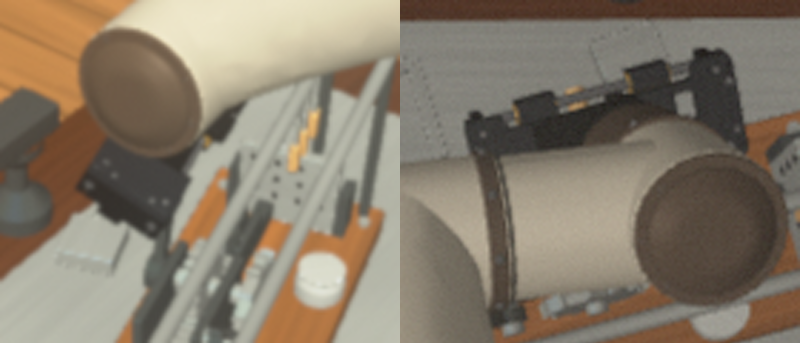

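play_rows(deltas=[179, 0, 0, 0, 0, 179, 0, 0, 0, 0, 179, -0.6, -1, -4.8, 0, 179, -0.6, -1, -4.8, 0, 179, -0.3, -0.4, -4.8, 0, 179, -0.3, -0.4, -4.8, 0, 179, 0, 0.2, -4.9, 0, 179, 0, 0.2, -4.9, 0, 179, 0.3, 0.8, -4.8, 0, 179, 0.3, 0.8, -4.8, 0])

```text
time_s: 17.7
tcp_pos: [0.6872, -0.0164, 0.1619]
ee_rot: [[-0.858, 0.444, 0.258], [-0.245, 0.087, -0.966], [-0.451, -0.892, 0.034]]
wrist_force: [0.1, -2.1, 0.6]
gripper_width: 0.298
```

```bash
python3 st.py; python3 - <<'E'
from station import eyes
import cv2,numpy as np
k=7
for n in ("side","top"):
    c=eyes.capture(n); cv2.imwrite(f"pics/{n}{k}.png",c["img"]); np.savez(f"{n}{k}.npz",**c)
a=cv2.imread(f"pics/side{k}.png")[60:180,210:350]; b=cv2.imread(f"pics/top{k}.png")[80:220,220:360]
m=np.hstack([cv2.resize(a,(400,343),interpolation=cv2.INTER_CUBIC),cv2.resize(b,(400,400),interpolation=cv2.INTER_CUBIC)[:343]])
cv2.imwrite(f"pics/c{k}.png",m)
E
```

```text
t 17.7 j [ 12.3  20.1 -17.8   1.2 -25.3  92.1] tcp [ 0.6872 -0.0164  0.1619] F [ 0.1 -2.1  0.6] w 0.298
bench tcp [104.8987  21.0223 161.8711]
bench R [[-0.892, 0.452, 0.01], [-0.025, -0.025, -0.999], [-0.451, -0.892, 0.034]]
tilt 26.909098602140446
```

View pics/c7.png

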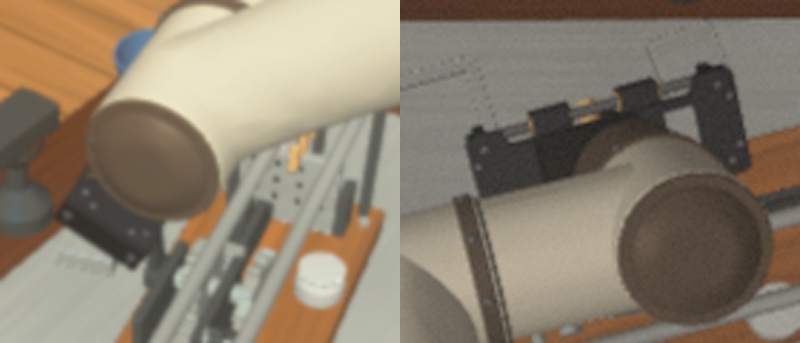

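play_rows(deltas=[179, 0.4, 0.9, -4.8, 0, 179, 0.4, 0.9, -4.8, 0, 179, 0.7, 1.5, -4.7, 0, 179, 0.7, 1.5, -4.7, 0, 179, 1, 2.1, -4.5, 0, 179, 1, 2.1, -4.5, 0, 179, 1.3, 2.6, -4.1, 0, 179, 1.3, 2.6, -4.1, 0, 179, 0.9, 1.7, -1.6, 0, 179, 0.9, 1.7, -1.6, 0])

```text
time_s: 18.8
tcp_pos: [0.6782, 0.02, 0.142]
ee_rot: [[-0.857, 0.446, 0.258], [-0.245, 0.087, -0.966], [-0.453, -0.891, 0.035]]
wrist_force: [-1.5, -10.4, 6.6]
gripper_width: 0.301
```

```bash
python3 st.py
```

```text
t 18.8 j [ 16.3  20.5 -22.8   7.1 -20.   83. ] tcp [0.6782 0.02   0.142 ] F [ -1.5 -10.4   6.6] w 0.301
bench tcp [105.2378  58.5594 141.9802]
bench R [[-0.891, 0.453, 0.01], [-0.025, -0.026, -0.999], [-0.453, -0.891, 0.035]]
tilt 26.994570693246985
```

play_rows(deltas=[179, 0.2, 0.5, -1, 0, 179, 0.2, 0.5, -1, 0, 179, 0, 0, 0, 0, 179, 0, 0, 0, 0, 179, 0, 0, 0, 0, 179, 0, 0, 2, 0, 179, 0, 0, 2, 0, 125, 0, 0, 1, 0, 125, 0, 0, 0, 0, 125, 0, 0, 0, 0])

```text
time_s: 19.8
tcp_pos: [0.6785, 0.018, 0.14]
ee_rot: [[-0.858, 0.444, 0.258], [-0.245, 0.088, -0.966], [-0.451, -0.892, 0.034]]
wrist_force: [0.1, -0.2, 0.3]
gripper_width: 0.469
```

```bash
python3 go.py 50 56 250 5
```

```text
t 19.8 j [ 16.1  20.6 -22.6   6.5 -20.   83.7] tcp [0.6785 0.018  0.14  ] F [ 0.1 -0.2  0.3] w 0.469
bench tcp [105.0465  56.5384 139.9944]
bench R [[-0.892, 0.452, 0.011], [-0.025, -0.025, -0.999], [-0.451, -0.892, 0.034]]
tilt 26.911969379248166
tool delta [  -0.5 -123.     3.7] per row [ -0.11 -24.59   0.73] maxrow 24.6
```

play_rows(deltas=[125, 0, -15, 0, 0, 125, 0, -27, 0.5, 0, 125, 0, -27, 0.5, 0, 125, 0, -27, 0.5, 0, 125, 0, -27, 0.5, 0, 100, -13.5, -27, 1, 0, 100, -13.5, -27, 1, 0, 100, 33, -17, 0, 0, 100, 33, -17, 0, 0, 100, 33, -17, 0, 0])

```text
time_s: 20.8
tcp_pos: [0.5147, -0.0241, 0.312]
ee_rot: [[-0.857, 0.445, 0.258], [-0.245, 0.088, -0.966], [-0.453, -0.891, 0.034]]
wrist_force: [0.0, 0.3, 0.8]
gripper_width: 0.609
```

```bash
python3 go.py -135 75 300 5; python3 cap.py 8; python3 - <<'E'
import cv2
a=cv2.imread("pics/side8.png");cv2.imwrite("pics/s8.png",cv2.resize(a,(768,576)))
E
```

```text
t 20.8 j [ 17.   -5.3 -25.9   3.9 -42.6  86.2] tcp [ 0.5147 -0.0241  0.312 ] F [0.  0.3 0.8] w 0.609
bench tcp [-64.1001  56.3386 312.0254]
bench R [[-0.891, 0.453, 0.011], [-0.025, -0.025, -0.999], [-0.453, -0.891, 0.034]]
tilt 26.993870190067174
tool delta [ 68.2 -21.9 -19.8] per row [13.64 -4.38 -3.96] maxrow 14.9
```

View pics/s8.png

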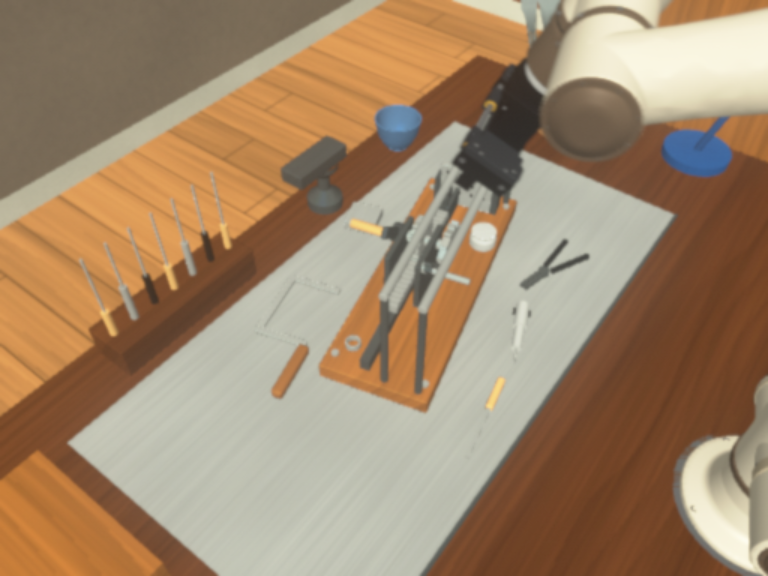

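View pics/top8.png

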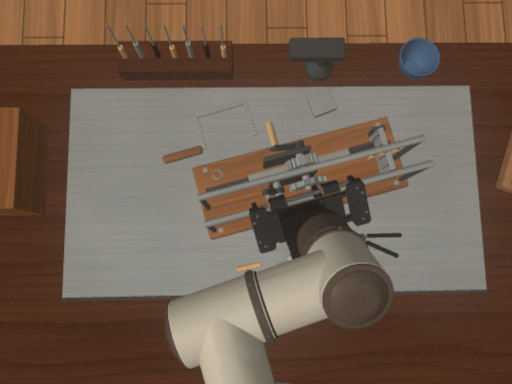

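```bash
python3 - <<'E'
import cv2,numpy as np
a=cv2.imread("pics/side8.png")[135:195,220:300]; b=cv2.imread("pics/top8.png")[110:160,250:310]
cv2.imwrite("pics/c8.png",np.hstack([cv2.resize(a,(400,300),interpolation=cv2.INTER_CUBIC),cv2.resize(b,(360,300),interpolation=cv2.INTER_CUBIC)]))
E
```

```text
(no output)
```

View pics/c8.png

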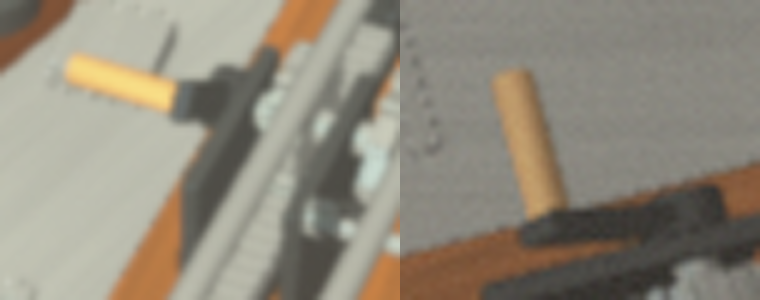

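```bash
python3 - <<'E'
from h import *
ct,cs=cam("top8"),cam("side8"); p=np.load("pose.npy");a=p[2]
for n,t,s in [("tip",(110,75),(70,68)),("base",(148,210),(172,95))]:
    q=tri([(ct,np.array([250,110])+np.array(t)/6-.4),(cs,np.array([220,135])+np.array(s)/5-.4)])
    d=q.x[:2]-p[:2]; y=-np.sin(a)*d[0]+np.cos(a)*d[1]; x=np.cos(a)*d[0]+np.sin(a)*d[1]
    print(n,x,y,q.x[2],q.fun.round(1),np.degrees(np.arctan2(q.x[2]-.105,y)))
E
```

```text
tip 0.11942904148145189 0.05314446804574438 0.14954833405984377 [-0.1 -0.2  0.2  0.1] 39.97141097675993
base 0.066122573142858 0.053490456701924746 0.15172923013074888 [-0.1 -0.2  0.2  0.1] 41.1404426903731
```

```bash
python3 - <<'E'
from h import *
ct,cs=cam("top5"),cam("side5"); p=np.load("pose.npy")
for b in [(-.095,.0988,.1463),(-.095,.096,.148),(-.095,.102,.144)]: print(((proj(ct,W(p,b))-[240,120])*5).round(),((proj(cs,W(p,b))-[230,110])*5).round())
E
python3 - <<'E'
import cv2
a=cv2.imread("pics/side8.png")[150:210,270:350];cv2.imwrite("pics/d8.png",cv2.resize(a,(800,600),interpolation=cv2.INTER_CUBIC))
E
```

```text
[169. 505.] [413. 388.]
[176. 503.] [416. 381.]
[162. 507.] [411. 396.]
```

View pics/d8.png

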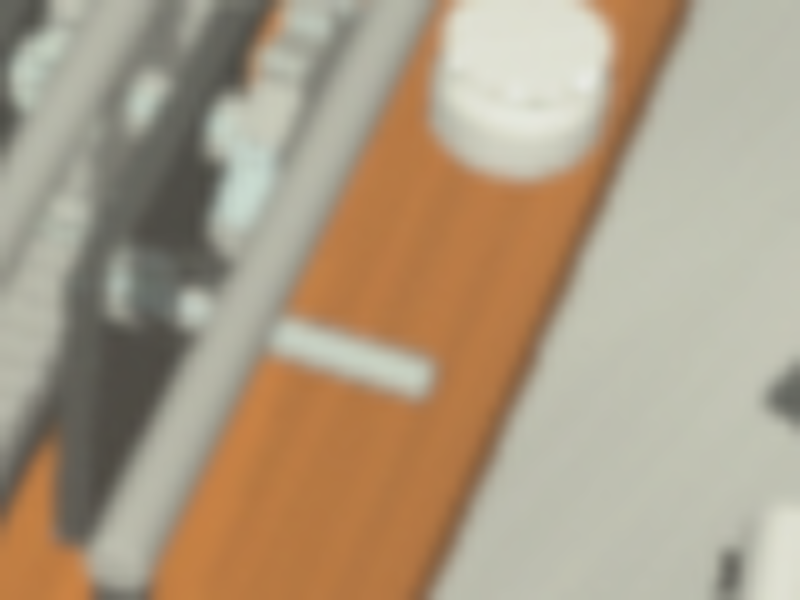

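View pics/sc5.png

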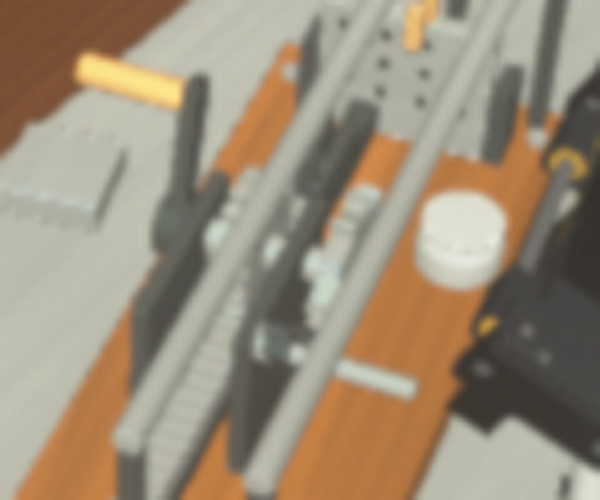

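```bash
cat > s7.py <<'E'
from s1 import *
from s5 import move
q=np.array([17,-5.3,-25.9,3.9,-42.6,86.2]);T=FK(q);show(0,q,T)
for bt,n in [((-130,75,280),5),((-125,75,160),6),((-82,80,136),6),((-82,60,146),6),((-82,40,140),6),((-120,45,158),6)]:
    q1=q;q,T=move(q,T,bt,n);show(bt,q,T);print("  maxstep",(abs(q-q1)/n).max().round(1))
E
python3 s7.py; python3 go.py -130 75 280 5
```

```text
0 [ 17.   -5.3 -25.9   3.9 -42.6  86.2] b [-64.  56. 312.] tilt 27.0 az -3.2 zz 0.034
(-130, 75, 280) [ 21.3 -12.4 -37.3   7.3 -38.7  79.5] b [-130.   75.  280.] tilt 27.0 az -3.2 zz 0.034
  maxstep 2.3
(-125, 75, 160) [ 20.1  -3.  -52.5  16.5 -14.3  70.3] b [-125.   75.  160.] tilt 27.0 az -3.2 zz 0.034
  maxstep 4.1
(-82, 80, 136) [ 19.    3.7 -51.2  21.3  -9.1  66.2] b [-82.  79. 138.] tilt 26.7 az -2.7 zz 0.030
  maxstep 1.1
(-82, 60, 146) [ 17.1   3.7 -46.3  10.5 -13.6  78.7] b [-82.  60. 146.] tilt 26.7 az -2.7 zz 0.030
  maxstep 2.1
(-82, 40, 140) [ 14.1   5.2 -43.6   4.3 -14.5  87.5] b [-82.  40. 140.] tilt 26.7 az -2.7 zz 0.030
  maxstep 1.5
(-120, 45, 158) [ 15.   -0.6 -46.6   5.  -17.4  86.1] b [-120.   45.  158.] tilt 26.7 az -2.7 zz 0.030
  maxstep 1.0
t 20.9 j [ 17.   -5.6 -26.    3.9 -42.7  86.2] tcp [ 0.5124 -0.0248  0.3125] F [ 0.4  0.5 -1.9] w 0.609
bench tcp [-66.5395  56.1869 312.5232]
bench R [[-0.891, 0.454, 0.01], [-0.024, -0.025, -0.999], [-0.453, -0.891, 0.033]]
tilt 27.04020723983269
tool delta [ 70.8  -0.3 -20.5] per row [14.17 -0.06 -4.1 ] maxrow 14.7
```

play_rows(deltas=[75, 17.7, 0, -5.1, 0, 75, 17.7, 0, -5.1, 0, 75, 17.7, 0, -5.1, 0, 75, 17.7, 0, -5.1, 0, 75, 10, 21.8, -0.8, 0, 75, 10, 21.8, -0.8, 0, 75, 10, 21.8, -0.8, 0, 75, 10, 21.8, -0.8, 0, 75, 10, 21.8, -0.8, 0, 75, 0, 0, 0, 0])

```text
time_s: 21.9
tcp_pos: [0.4527, -0.0212, 0.1557]
ee_rot: [[-0.861, 0.438, 0.258], [-0.246, 0.085, -0.966], [-0.445, -0.895, 0.035]]
wrist_force: [-0.9, 0.0, 0.5]
gripper_width: 0.708
```

```bash
python3 go.py -82 80 137 5
```

```text
t 21.9 j [ 20.   -2.2 -52.5  16.7 -14.   70.1] tcp [ 0.4527 -0.0212  0.1557] F [-0.9  0.   0.5] w 0.708
bench tcp [-123.4462   74.4466  155.6576]
bench R [[-0.895, 0.446, 0.01], [-0.025, -0.026, -0.999], [-0.445, -0.895, 0.035]]
tilt 26.511050185317323
tool delta [-28.9  35.   -5.8] per row [-5.79  7.   -1.15] maxrow 9.2
```

play_rows(deltas=[75, -5.8, 7, -1.1, 0, 75, -5.8, 7, -1.1, 0, 75, -5.8, 7, -1.1, 0, 75, -5.8, 7, -1.1, 0, 75, -5.8, 7, -1.1, 0, 75, 0, 0, 0, 0, 150, 0, 0, 0, 0, 150, 0, 0, 0, 0, 170, 0, 0, 0, 0, 170, 0, 0, 0, 0])

```text
time_s: 22.9
tcp_pos: [0.4944, -0.0049, 0.1419]
ee_rot: [[-0.858, 0.444, 0.259], [-0.245, 0.089, -0.965], [-0.452, -0.892, 0.032]]
wrist_force: [-0.7, 1.4, 0.8]
gripper_width: 0.429
```

```bash
python3 go.py -82 60 146 5; python3 cap.py 9
```

```text
t 22.9 j [ 19.1   3.5 -51.3  22.6  -9.2  64.9] tcp [ 0.4944 -0.0049  0.1419] F [-0.7  1.4  0.8] w 0.429
bench tcp [-78.9979  79.9216 141.8696]
bench R [[-0.892, 0.452, 0.011], [-0.025, -0.024, -0.999], [-0.452, -0.892, 0.032]]
tilt 26.936201928477814
tool delta [ 1.3 -4.6 20. ] per row [ 0.26 -0.91  4.  ] maxrow 4.1
```

View pics/tc9.png

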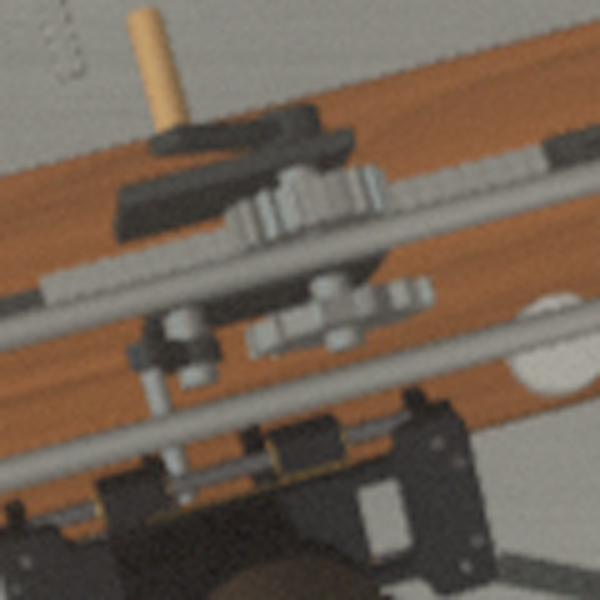

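play_rows(deltas=[190, -0.2, -0.4, 4, 0, 190, -0.2, -0.4, 4, 0, 190, -0.2, -0.4, 4, 0, 190, -0.2, -0.4, 4, 0, 190, 0, 0, 4, 0, 190, 0.3, 0.5, 4, 0, 190, 0.6, 1.1, 4, 0, 190, 0.8, 1.6, 4, 0, 190, 1, 2, 3.5, 0, 190, 1.2, 2.2, 3.5, 0])

```text
time_s: 24.0
tcp_pos: [0.504, -0.0434, 0.1358]
ee_rot: [[-0.859, 0.443, 0.258], [-0.245, 0.088, -0.966], [-0.45, -0.892, 0.033]]
wrist_force: [0.4, 0.0, -0.4]
gripper_width: 0.255
```

```bash
python3 st.py; python3 cap.py 10
```

```text
t 24.0 j [ 14.3   5.8 -44.4   6.  -13.1  85.6] tcp [ 0.504  -0.0434  0.1358] F [ 0.4  0.  -0.4] w 0.255
bench tcp [-79.2243  40.2616 135.8266]
bench R [[-0.893, 0.451, 0.011], [-0.024, -0.024, -0.999], [-0.45, -0.892, 0.033]]
tilt 26.83086815532328
```

View pics/tc10.png

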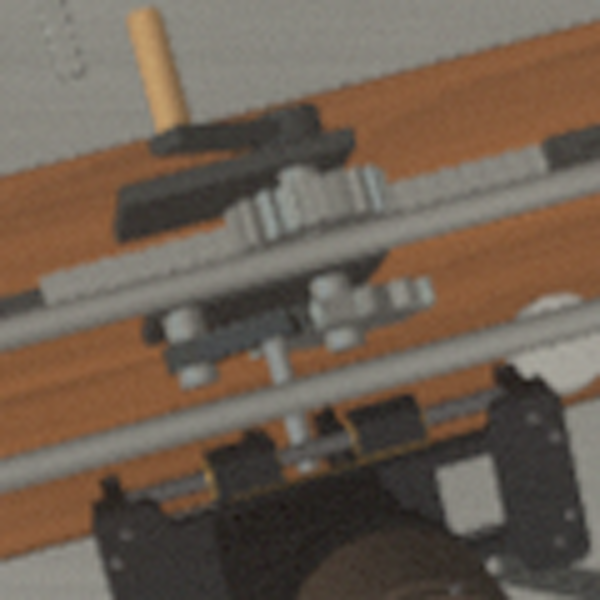

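play_rows(deltas=[120, 0, 0, 0, 0, 120, 0, 0, 0, 0, 120, 0, 0, 0, 0, 120, 5.9, -6.1, 0, 0, 120, 5.9, -6.1, 0, 0, 120, 5.9, -6.1, 0, 0, 120, 5.9, -6.1, 0, 0, 120, 5.9, -6.1, 0, 0, 120, 5.9, -6.1, 0, 0, 120, 0, 0, 0, 0])

```text
time_s: 25.1
tcp_pos: [0.4566, -0.0553, 0.1532]
ee_rot: [[-0.858, 0.444, 0.258], [-0.244, 0.088, -0.966], [-0.451, -0.892, 0.033]]
wrist_force: [0.2, -0.9, -0.6]
gripper_width: 0.53
```

play_rows(deltas=[120, 0, -15, 0, 0, 120, 0, -25, 0, 0, 120, 0, -25, 0, 0, 120, 0, -25, 0, 0, 120, 0, -25, 0, 0, 120, 0, 0, 0, 0, 120, 0, 0, 0, 0, 120, 0, 0, 0, 0, 120, 0, 0, 0, 0, 120, 0, 0, 0, 0])

```text
time_s: 26.1
tcp_pos: [0.4065, -0.0652, 0.2543]
ee_rot: [[-0.86, 0.441, 0.258], [-0.245, 0.088, -0.966], [-0.448, -0.893, 0.033]]
wrist_force: [-0.5, 0.1, 0.4]
gripper_width: 0.531
```

```bash
python3 st.py; python3 cap.py 11
```

```text
t 26.1 j [ 15.1 -14.8 -40.9   2.9 -37.2  88.4] tcp [ 0.4065 -0.0652  0.2543] F [-0.5  0.1  0.4] w 0.531
bench tcp [-179.1159   43.3353  254.3103]
bench R [[-0.894, 0.449, 0.011], [-0.024, -0.024, -0.999], [-0.448, -0.893, 0.033]]
tilt 26.715706111909505
```

View pics/tc11.png

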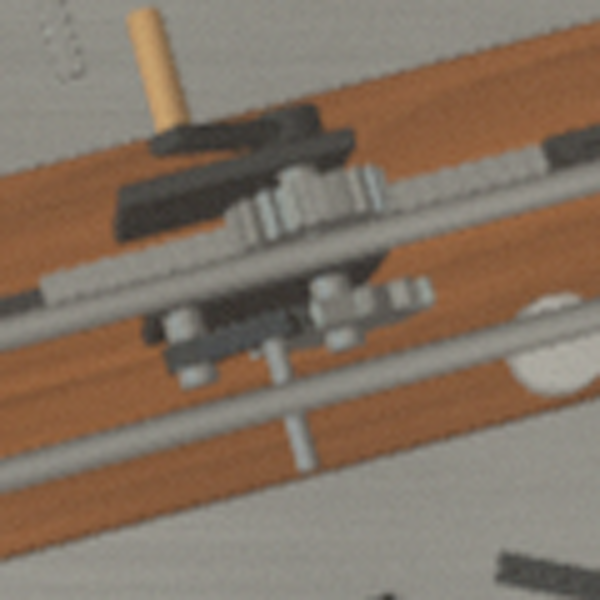

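View pics/sc11.png

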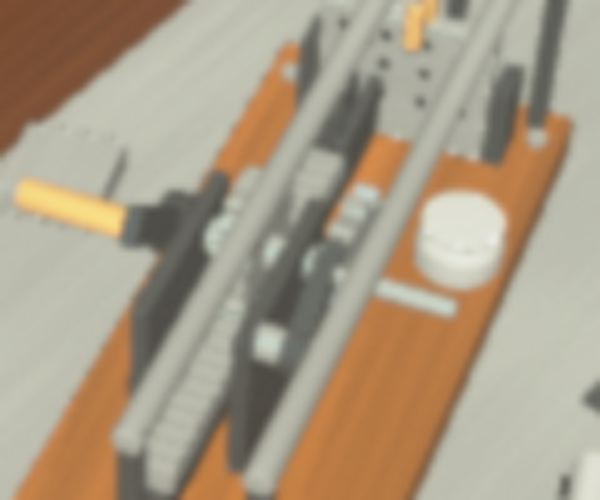

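View pics/top11.png

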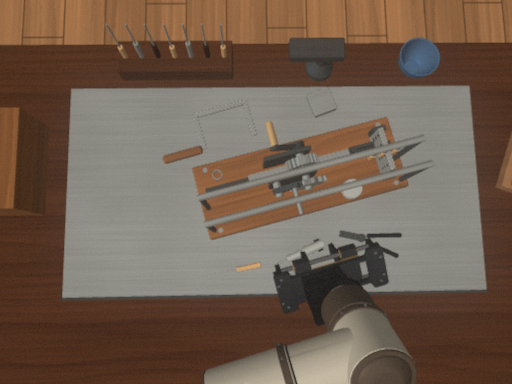

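```bash
python3 - <<'E'
import cv2,numpy as np
for n,(r0,r1,c0,c1) in (("side",(163,177,303,324)),("top",(203,218,296,306))):
    a=cv2.imread(f"pics/{n}0.png").astype(np.float32).mean(2)[r0:r1,c0:c1];b=cv2.imread(f"pics/{n}11.png").astype(np.float32).mean(2)[r0:r1,c0:c1]
    print(n,cv2.phaseCorrelate(a,b,cv2.createHanningWindow(a.shape[::-1],cv2.CV_32F)))
for k in ("0","11"):
    A=cv2.imread(f"pics/side{k}.png")[140:200,270:330];Bb=cv2.imread(f"pics/top{k}.png")[170:220,260:320]
    cv2.imwrite(f"pics/e{k}.png",np.hstack([cv2.resize(A,(400,400),interpolation=cv2.INTER_CUBIC),cv2.resize(Bb,(400,333),interpolation=cv2.INTER_CUBIC).repeat(1,0)[:333] if 0 else cv2.resize(Bb,(400,400),interpolation=cv2.INTER_CUBIC)]))
cv2.imwrite("pics/e.png",cv2.resize(np.vstack([cv2.imread("pics/e0.png"),cv2.imread("pics/e11.png")]),(600,600)))
E
```

```text
side ((-0.14046651968237, 0.4948174157636531), 1.000621541341146)
top ((0.3273192089508301, 0.15815596579422486), 0.9980254491170247)
```

View pics/e.png

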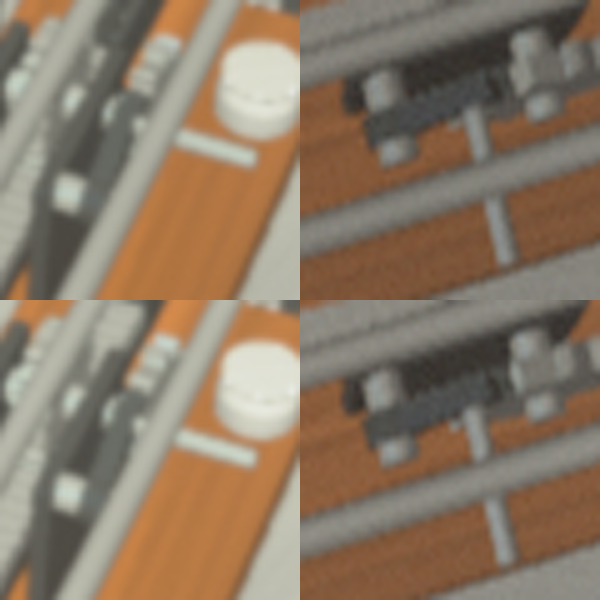

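```bash
python3 -c "
from station import r
print(r.finish_job()); print(r.sense()['time_s'])"
```

```text
the job is handed in; nothing more can be done
None
the job is handed in; nothing more can be done
```

The job is handed in at about 26 s of the 72 s. The pawl was flipped over by its pin, the crank was turned back to its stop, the pawl was flipped down again, and the gripper was backed clear.

**Last checks**
- **Crank:** the two ends of the handle measured 40.0° and 41.1° above +y, and home is 40°. The force rose to about 12 N when it met the end stop.
- **Carriage:** moved only by the crank. I did not measure its position separately.
- **Pawl:** the pin is within 0.5 px of its starting picture, slightly lower if anything, so it is in the teeth and clear of the gripper.
- **Forces:** about 12 N was the highest wrist reading I saw. I read it only at the end of each move, so short peaks in between would not show.
- **Bystanders:** all of them looked untouched in the pictures, judged by eye.

**Joint limits:** the moves cannot tilt the tool directly. I got about 27° of tilt, not the suggested 40°, by pushing against the reach limit and the joint limits. Joint 3 and joint 5 ran right up to their range limits several times, the closest reading being joint 3 at 80.656° against 80.66°. No reading I took was past a limit, but I cannot rule out a brief overshoot between readings.

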